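Put the model vehicles on their own display plinths

TASK

On this flea-market table each of the three model vehicles stands on a plinth made for another one. Put each model on the plinth that suits its length (car on the shortest, van on the middle one, lorry on the longest), centred, in line with the plinth and standing on its wheels; only one fits on a plinth at a time, so park a model on the middle of the empty cork mat on the way. Set the models down rather than dropping or tipping them, and leave the bell, the tin and the books where they are.

Things in the scene. Friction and masses are not known exactly. Their poses are not given: they have to be found in the camera images.
- car: short grey toy car with a roof rack, 95 mm long, 46 mm wide, 52 mm high, about 0.2 kg. Its x axis runs along its length to the nose, z up; origin: centre of its length and width, at the underside of the wheels. The wheels do not turn. The flat sides can be gripped across the width at mid-length, 8 to 32 mm above the wheels' underside.
- van: grey and white toy camper van with a closed body and a raised roof, 135 mm long, 50 mm wide, 64 mm high, about 0.3 kg. Its x axis runs along its length to the nose, z up; origin: centre of its length and width, at the underside of the wheels. The wheels do not turn. The flat sides can be gripped across the width at mid-length, 10 to 50 mm above the wheels' underside.
- lorry: long toy lorry with a grey cab and an open wooden load bed behind it, 180 mm long, 50 mm wide, 60 mm high, about 0.35 kg. Its x axis runs along its length to the nose, z up; origin: centre of its length and width, at the underside of the wheels. The wheels do not turn. The flat sides can be gripped across the width at mid-length, where the sides of the load bed stand 16 to 40 mm above the wheels' underside (rigid walls, the bed is hollow).
- car_plinth: plain wooden display plinth, a flat solid block fixed to the table, 115 mm long (its x axis), 90 mm wide (y), 18 mm high; origin: centre of its underside. The car belongs on it; at the start another model stands on it, perhaps overhanging its ends. The three plinths are told apart by their length.
- van_plinth: plain wooden display plinth, a flat solid block fixed to the table, 155 mm long (its x axis), 90 mm wide (y), 18 mm high; origin: centre of its underside. The van belongs on it; at the start another model stands on it, perhaps overhanging its ends. The three plinths are told apart by their length.
- lorry_plinth: plain wooden display plinth, a flat solid block fixed to the table, 200 mm long (its x axis), 90 mm wide (y), 18 mm high; origin: centre of its underside. The lorry belongs on it; at the start another model stands on it, perhaps overhanging its ends. The three plinths are told apart by their length.
- mat: flat cork mat, fixed to the table, 210 mm long (its x axis), 90 mm wide, 4 mm thick, empty at the start: the free parking spot. Origin: centre of its underside.
- bell: brass hand bell standing upright with a dark wooden handle, 68 mm across, 110 mm high; loose bystander. Origin: centre of its underside.
- tin: square lidded tin, brass with a green lid, 92 x 92 mm, 74 mm high; loose bystander. Origin: centre of its underside.
- books: stack of two books lying flat, about 105 x 145 mm, 42 mm high; loose bystander. Origin: centre of its underside.
Mind the look-alikes: they are no part of the job. What is shaped like the van but blue or purple is not meant. What is shaped like the lorry_plinth but purple is not meant.

How it is judged (in metres and radians):
On the way:
1. one of the models is parked on the cork mat: standing on its wheels within 50 mm of the mat's centre, let go (((horizontal distance between car and mat below 0.05 m and z of car in the frame of mat below 0.009 m and angle between car's own z axis and vertical below 0.1 rad and contact force between the fingers and car below 0.05 N and linear speed of car below 0.02 m/s) or (horizontal distance between van and mat below 0.05 m and z of van in the frame of mat below 0.009 m and angle between van's own z axis and vertical below 0.1 rad and contact force between the fingers and van below 0.05 N and linear speed of van below 0.02 m/s) or (horizontal distance between lorry and mat below 0.05 m and z of lorry in the frame of mat below 0.009 m and angle between lorry's own z axis and vertical below 0.1 rad and contact force between the fingers and lorry below 0.05 N and linear speed of lorry below 0.02 m/s))), for 0.2 s.
At the end, for the whole second after the job is handed in: Car, van and lorry each stand at rest, released, upright on the top of their own plinth: centre within 15 mm of the plinth's centre, lengthwise in line with it within about 11 degrees (either way round) (horizontal distance between car and car_plinth below 0.015 m and angle between the x axis of car and the x axis of car_plinth, either way round below 0.2 rad and angle between each of car, van, lorry's own z axis and vertical below 0.1 rad and z of car in the frame of car_plinth between 0.014 and 0.022 m and linear speed of each of car, van, lorry below 0.02 m/s and angular speed of each of car, van, lorry below 0.2 rad/s and horizontal distance between van and van_plinth below 0.015 m and angle between the x axis of van and the x axis of van_plinth, either way round below 0.2 rad and z of van in the frame of van_plinth between 0.014 and 0.022 m and horizontal distance between lorry and lorry_plinth below 0.015 m and angle between the x axis of lorry and the x axis of lorry_plinth, either way round below 0.2 rad and z of lorry in the frame of lorry_plinth between 0.014 and 0.022 m); the robot touches nothing.
It fails at once if a bystander (bell, tin or books) is shifted by more than 30 mm or tipped (distance of any of bell, tin, books from where it was at the start of the episode above 0.03 m or angle between any of bell, tin, books's own z axis and vertical above 0.3 rad).
It fails at once if a model is tipped by more than about 35 degrees (angle between any of car, van, lorry's own z axis and vertical above 0.6 rad).
It fails at once if a model is let go in mid-air (its wheels more than 45 mm above the table while the fingers do not touch it) ((height (world z) of car above 0.045 m and contact force between the fingers and car below 0.02 N) or (height (world z) of van above 0.045 m and contact force between the fingers and van below 0.02 N) or (height (world z) of lorry above 0.045 m and contact force between the fingers and lorry below 0.02 N)).
It also fails if it takes over 112 s, if anything falls off the work surface, if the arm or the gripper's body presses on something with over 40 N, if the wrist force passes 120 N, or if a joint passes its speed limit or range.

ROBOT

A 6-joint arm with a two-finger parallel gripper is mounted at the origin on the work surface. World frame = base frame: x ahead of the robot, y to its left, z up, the work surface at z = 0. Lengths are in mm, angles in rad, forces in N, time in s.
With the tool pointing down it reaches from about 350 to 875 mm from the base axis. Payload 4.2 kg.
Tool frame: the origin (TCP) lies midway between the tips of the shut fingers; the grasp point (between the pads) lies behind it (arm.tcp_to_grasp is the z of the grasp point in the tool frame, in mm); z points along the fingers, y is the direction in which the jaws open and shut (so a half turn about z gives the same grasp; the last joint's range is limited). The gripper opens to 85 mm and grips with 20 to 120 N. Pads are 22 mm wide; open, the fingers measure 114 mm over their backs; the gripper's body (76 mm by 85 mm) begins 54 mm behind the grasp point. The pads swing forward as they close: fully open they stand 13 mm farther back than shut.
Start: joints at [1.381, 0.385, 0.008, 0, -1.194, -0.259], TCP at [271.144, 563.099, 231.312] pointing down, gripper open.
Joint ranges: [-3.14, 3.14], [-1.21, 2.06], [-1.07, 1.41], [-3.16, 2.05], [-2.99, -0.16], [-3.1, 3.1]. Speed limits (rad/s): [2.79, 2.79, 3.14, 3.14, 3.14, 3.14].

INTERFACE

Orientations are given as a unit quaternion [x, y, z, w].
In Python, from bench import arm, optics, job_done gives the robot as it stands.
- The arm moves only by the tool carry_out, never from a script. Its argument "increments" is a list that holds one entry, the list of rows, each a list of 7 numbers: the shift along the world's x, y, z in m, then the turn, a rotation vector about the world's x, y, z in degrees, then the closure, from -1 (fully open) to 1 (shut). In form: [[[x, y, z, ax, ay, az, fingers], ...]]. A call has 1 to 5 rows; each row shifts and turns the commanded pose from where the row before left it; what a row does not reach is not made up. A row lasts 1/10 s, in which the tool goes at most 50 mm and 8.59 degrees, less where a joint would pass 70% of its speed; a pose out of reach is approached as far as the arm can. A call is refused whole if a number of a shift passes 0.05 or a number of a turn 8.59, either way. A call with a gripper value outside its range is refused whole. The fingers move at their own pace and stop on an object; the grip force is fixed at half the most. Time passes only in rows, so rows that do not move let the fingers close. It gives the time, the measured TCP pose, the force and the opening at its end, in the units of the state.
- arm.read_state(): the state, without advancing time (a new reading comes with each control period).
- optics.get_image(name): name is "scene" or "side" or "wrist"; returns a dict with "color" (384x512x3 uint8, red, green, blue), "fx", "fy", "cx", "cy" (pixels), "rvec" (rotation vector, rad) and "tvec" (3), from world to camera coordinates, as OpenCV has them. Camera axes: x right, y down, z forward; pixel columns grow to the right and rows downward; lengths in mm; the calibration is good to about 2 mm. A picture is of the moment at which its call begins. There is no depth.
- job_done(): hands the job in, once; it reports no verdict.
The state is a dict: "clock": time; "joints": joint angles; "joint_vel": joint speeds; "joint_efforts": joint torques, N m; "position": TCP position; "ee_rot": TCP orientation; "contact_force": force on the tool from outside, world axes, zero at the start; "wrist_torque": the same for the moment, N m; "gripper_width": finger opening in mm.
Only numpy, scipy, OpenCV 4.12 (cv2) and the standard library are available. Lean on these libraries where they do the work, as an engineer would, in place of code of your own. Each camera call takes 0.05 s, during which the arm holds its last target.

## Working session

There is one attempt and no reset: what is moved stays moved. The work goes in short steps, Python scripts to look and compute and a tool call to move; the robot and the scene stay as the last step left them, time stands still between calls to the robot, and variables do not carry over. Pictures are saved under pics/ and viewed, and the job is handed in when it is done.

Besides the shell and the picture viewer there is one more tool, called by a JSON object that holds its "op" and its "data", one argument or row to a line. carry_out: Moves the arm, as the interface text tells. Its arguments: {"type":"object","properties":{"increments":{"type":"array","items":{"type":"array","items":{"type":"array","items":{"type":"number"}}}}},"required":["increments"]}

```bash
mkdir -p pics; ls
python3 - <<'E'
from bench import arm, optics
import cv2
s=arm.read_state();print(s, arm.tcp_to_grasp)
for n in ["scene","side","wrist"]:
    im=optics.get_image(n);print(n,im["fx"],im["fy"],im["cx"],im["cy"],im["rvec"],im["tvec"])
    cv2.imwrite(f"pics/{n}0.png",cv2.resize(im["color"][:,:,::-1],(800,600),interpolation=cv2.INTER_CUBIC))
E
```

```text
pics
{'clock': 0.0, 'joints': array([ 1.38060168e+00,  3.85566258e-01,  6.64445353e-03, -4.87086176e-04,
       -1.19399167e+00, -2.58590539e-01]), 'joint_vel': array([-9.65287783e-05, -5.87286806e-04,  3.78127447e-05, -6.07507026e-04,
       -6.88642765e-04, -7.07810326e-04]), 'joint_efforts': array([-2.17905936e-04, -3.92290485e+01,  1.88406086e+01,  4.18613479e+00,
       -4.55878529e-03, -5.52391327e-06]), 'position': array([270.90980071, 562.59952798, 230.22477776]), 'ee_rot': array([ 9.74908875e-01, -2.22601691e-01, -1.90036021e-04,  1.06569421e-03]), 'contact_force': array([-0.3172346 ,  0.35362242,  1.15821587]), 'wrist_torque': array([-0.03624407,  0.00471341, -0.02395441]), 'gripper_width': 85.40765027548804} -18.700000000000003
scene 445.505996257585 445.505996257585 258.23759082910397 190.75699733266828 [ 0.77695629  2.62875233 -1.05112923] [ 374.16096919 -185.27887085 1524.22102838]
side 353.5277450271679 353.5277450271679 253.7938749337981 192.20573556935258 [ 2.11641335 -0.42577626  0.2444792 ] [-411.25668172  201.39238215  823.92868334]
wrist 313.93881878984433 313.93881878984433 257.76737768653 192.6867768234362 [-1.58179773  2.51873296  0.34787895] [625.16673583 -36.16749518 378.05466493]
```

View pics/scene0.png

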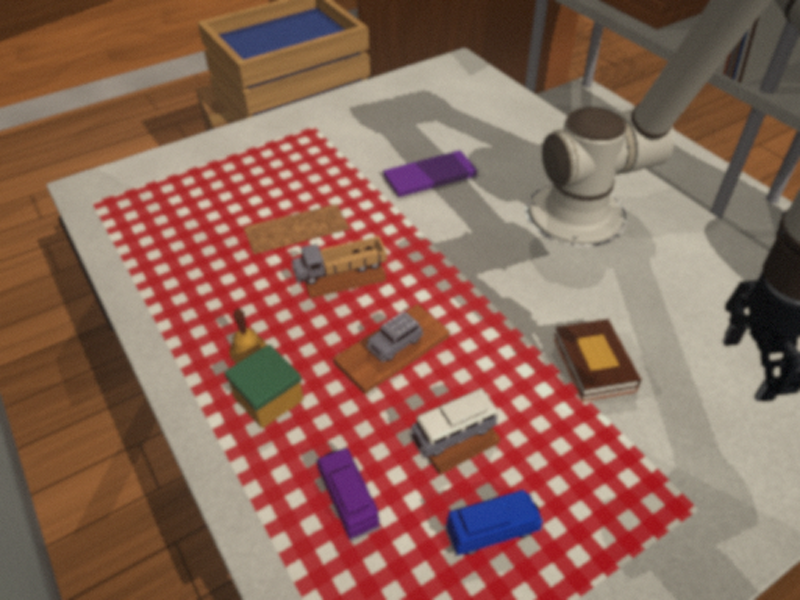

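View pics/side0.png

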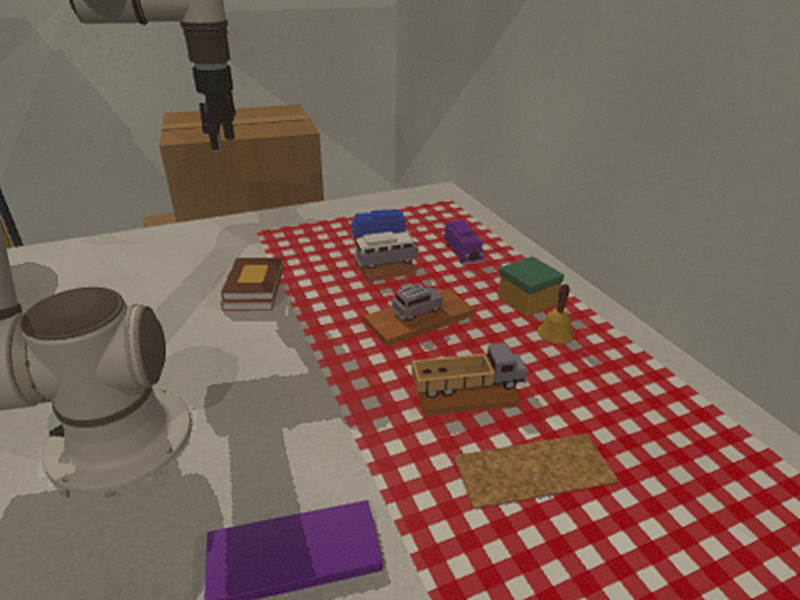

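View pics/wrist0.png

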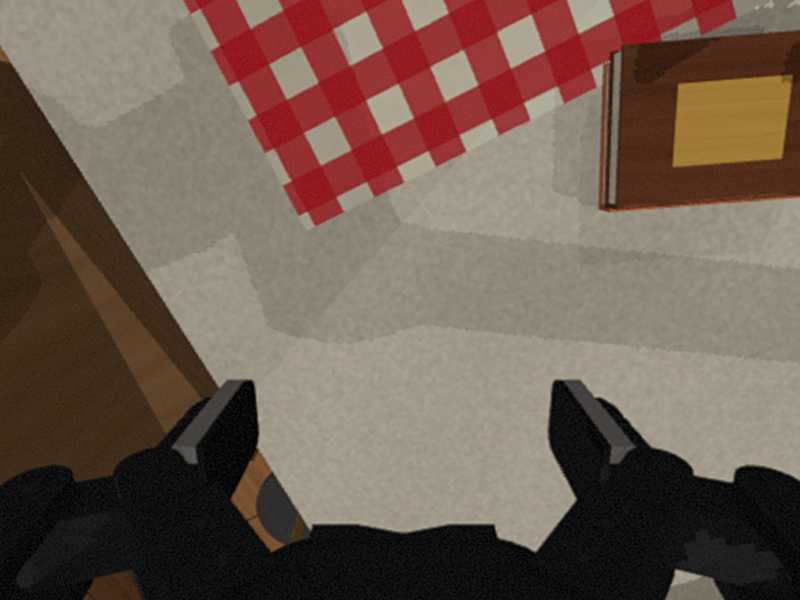

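Scene 0 (800x600) shows the lorry at (340,262) on one plinth, the car at (395,337) on another, the van at (456,422) on a third and the mat at (297,228). Possible mix-ups: the blue van shape (495,520), the purple van shape (348,492) and the purple plinth shape (430,172). The ones I want are the grey/white van and the wooden plinths. Next, close crops for measuring.

Run:
```python
from bench import arm, optics
import cv2,numpy as np
for n,(x0,y0,x1,y1) in {"scene":(145,120,335,310),"side":(220,140,400,330)}.items():
    im=optics.get_image(n);c=im["color"][:,:,::-1]
    np.save(f"pics/{n}0.npy",im["color"])
    crop=cv2.resize(c[y0:y1,x0:x1],None,fx=4,fy=4,interpolation=cv2.INTER_CUBIC)
    h=crop.shape[0]
    # write two halves
    cv2.imwrite(f"pics/{n}_c.png",cv2.resize(crop[:h], None,fx=.78,fy=.78,interpolation=cv2.INTER_AREA))
```

```text
(no output)
```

View pics/scene_c.png

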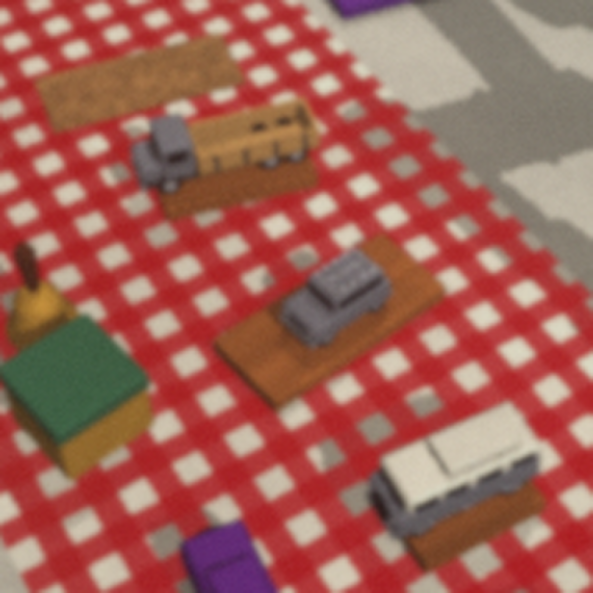

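View pics/side_c.png

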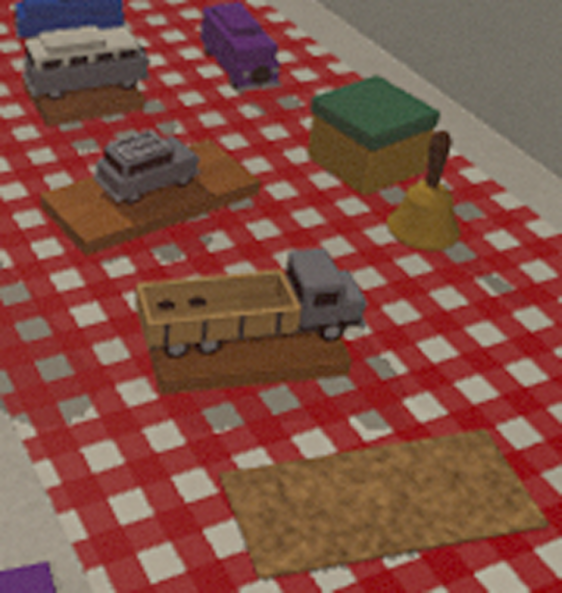

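```bash
cat > h.py <<'E'
import cv2,numpy as np
CAL={"scene":(445.506,258.238,190.757,[0.77695629,2.62875233,-1.05112923],[374.16096919,-185.27887085,1524.22102838]),
"side":(353.5277,253.794,192.2057,[2.11641335,-0.42577626,0.2444792],[-411.25668172,201.39238215,823.92868334])}
def back(im,uv,z):
    f,cx,cy,r,t=CAL[im] if isinstance(im,str) else (im["fx"],im["cx"],im["cy"],im["rvec"],im["tvec"])
    R=cv2.Rodrigues(np.array(r,float))[0];t=np.array(t,float)
    c=-R.T@t
    uv=np.atleast_2d(np.array(uv,float))
    d=(R.T@np.c_[(uv[:,0]-cx)/f,(uv[:,1]-cy)/f,np.ones(len(uv))].T).T
    return c+d*((z-c[2])/d[:,2])[:,None]
def proj(im,P):
    f,cx,cy,r,t=CAL[im] if isinstance(im,str) else (im["fx"],im["cx"],im["cy"],im["rvec"],im["tvec"])
    K=np.array([[f,0,cx],[0,f,cy],[0,0,1.]])
    return cv2.projectPoints(np.array(P,float),np.array(r,float),np.array(t,float),K,None)[0][:,0]
E
python3 - <<'E'
from h import *
S=lambda p:np.array(p)/3.12+[145,120]
D=lambda p:np.array(p)/3.12+[220,140]
def sh(n,P):
    print(n,P.round(0)[:,:2].tolist(),"len",np.linalg.norm(np.roll(P,-1,0)-P,axis=1).round(0),"mid",P.mean(0).round(0))
sh("mat s",back("scene",S([(37,87),(215,38),(243,84),(53,133)]),4))
sh("mat d",back("side",D([(222,477),(485,431),(546,523),(262,574)]),4))
sh("carpl s",back("scene",S([(216,345),(380,236),(444,289),(277,395)]),18))
sh("carpl d",back("side",D([(43,200),(212,145),(258,184),(88,240)]),18))
sh("lorpl s",back("scene",S([(172,217),(318,186)]),0))
sh("lorpl d",back("side",D([(162,391),(350,372)]),0))
sh("vanpl s",back("scene",S([(428,568),(545,505)]),0))
sh("vanpl d",back("side",D([(42,122),(145,111)]),0))
sh("van roof s",back("scene",S([(385,465),(505,403),(540,445),(408,500)]),82))
sh("tin",back("scene",S([(0,372),(85,315),(151,378),(65,440)]),74))
sh("bell",back("scene",S([(40,325)]),0))
sh("bell",back("side",D([(425,230)]),0))
E
```

```text
mat s [[630.0, -336.0], [431.0, -304.0], [444.0, -220.0], [646.0, -260.0]] len [202.  85. 206.  77.] mid [ 538. -280.    4.]
mat d [[439.0, -232.0], [643.0, -269.0], [626.0, -353.0], [425.0, -314.0]] len [207.  86. 205.  83.] mid [ 533. -292.    4.]
carpl s [[644.0, 86.0], [451.0, 55.0], [438.0, 142.0], [627.0, 162.0]] len [196.  88. 189.  78.] mid [540. 111.  18.]
carpl d [[434.0, 121.0], [629.0, 148.0], [638.0, 68.0], [450.0, 47.0]] len [197.  81. 189.  76.] mid [538.  96.  18.]
lorpl s [[597.0, -90.0], [456.0, -49.0]] len [148. 148.] mid [527. -70.   0.]
lorpl d [[438.0, -135.0], [587.0, -173.0]] len [154. 154.] mid [ 512. -154.    0.]
vanpl s [[607.0, 358.0], [494.0, 363.0]] len [113. 113.] mid [550. 361.   0.]
vanpl d [[493.0, 286.0], [608.0, 265.0]] len [116. 116.] mid [550. 275.   0.]
van roof s [[613.0, 305.0], [501.0, 309.0], [503.0, 355.0], [616.0, 340.0]] len [112.  46. 114.  35.] mid [558. 327.  82.]
tin [[823.0, 55.0], [739.0, 38.0], [723.0, 128.0], [807.0, 145.0]] len [86. 91. 86. 91.] mid [773.  92.  74.]
bell [[761.0, -35.0]] len [0.] mid [761. -35.   0.]
bell [[761.0, -38.0]] len [0.] mid [761. -38.  -0.]
```

Edge lengths of about 200, 150 and 115 mm show that the car is on the lorry_plinth, the lorry on the van_plinth and the van on the car_plinth. I'll park the lorry on the mat, then move van, car and lorry in that order. I'm moving over the lorry now.

{"op": "carry_out", "data": {
  "increments": [
    [[0.017,-0.047,0.01,0,0,4,-1],[0.017,-0.047,0.01,0,0,4,-1],[0.017,-0.047,0.01,0,0,4,-1],[0.017,-0.047,0,0,0,0,-1],[0.017,-0.047,0,0,0,0,-1]]
  ]
}}

```text
clock: 0.75
position: [355.4, 329.0, 261.2]
ee_rot: [0.993, -0.119, 0.0, -0.001]
contact_force: [0.8, -0.2, 0.6]
gripper_width: 85.4
```

```bash
cat >> h.py <<'E'
from bench import arm, optics
from scipy.spatial.transform import Rotation as Ro
def look(n,name):
    im=optics.get_image(name)
    np.save(f"pics/{n}.npy",{**im},allow_pickle=True)
    cv2.imwrite(f"pics/{n}.png",cv2.resize(im["color"][:,:,::-1],(800,600),interpolation=cv2.INTER_CUBIC))
    R=cv2.Rodrigues(np.array(im["rvec"],float))[0]
    s=arm.read_state()
    print(n,"cam",(-R.T@np.array(im["tvec"])).round(1),"fwd",R[2].round(3),"right",R[0].round(3),"t",s["clock"],"tcp",s["position"].round(1),"yawY",np.degrees(np.arctan2(*Ro.from_quat(s["ee_rot"]).as_matrix()[[1,0],[1,1]])).round(2),"z",Ro.from_quat(s["ee_rot"]).as_matrix()[:,2].round(4),"w",round(s["gripper_width"],1),"F",s["contact_force"].round(1))
def load(n): return np.load(f"pics/{n}.npy",allow_pickle=True).item()
E
python3 -c "
from h import *
look('w1','wrist')"
```

```text
w1 cam [422.  313.7 403.8] fwd [-0.263  0.066 -0.962] right [-0.237 -0.972 -0.002] t 0.8 tcp [355.7 323.  261.2] yawY -103.93 z [-0.0014 -0.0024 -1.    ] w 85.3 F [-1.2 -5.  -0.2]
```

View pics/w1.png

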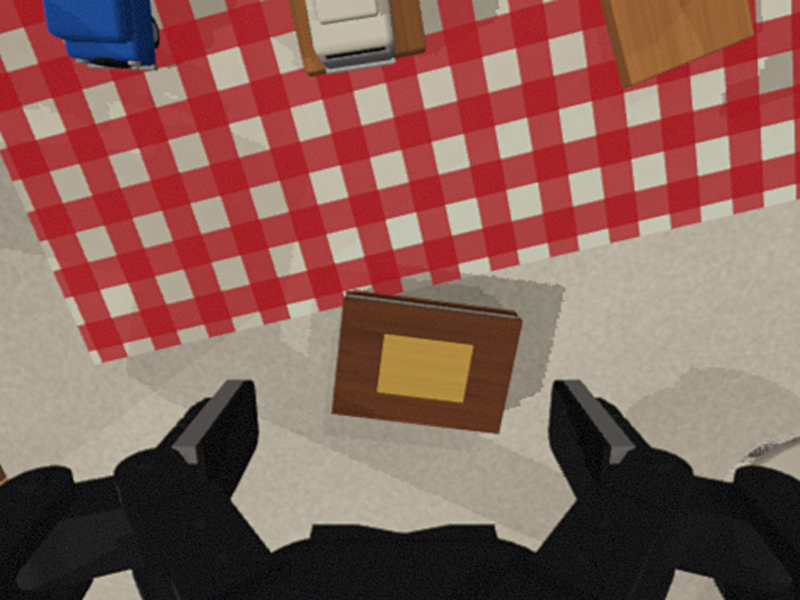

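{"op": "carry_out", "data": {
  "increments": [
    [[0.025,-0.035,0.006,0,0,0,-1],[0.025,-0.035,0.006,0,0,0,-1],[0.025,-0.035,0.006,0,0,0,-1],[0.025,-0.02,0.006,0,0,0,-1],[0.02,0,0.006,0,0,0,-1]]
  ]
}}

```text
clock: 1.3
position: [476.0, 203.3, 291.4]
ee_rot: [0.993, -0.121, 0.0, -0.0]
contact_force: [-0.6, 0.6, 0.7]
gripper_width: 85.2
```

{"op": "carry_out", "data": {
  "increments": [
    [[0,0,0,0,0,0,-1]]
  ]
}}

```text
clock: 1.4
position: [477.2, 205.3, 291.1]
ee_rot: [0.993, -0.121, 0.001, -0.0]
contact_force: [-0.8, -0.5, -1.0]
gripper_width: 85.5
```

```bash
python3 -c "
from h import *
look('w2','wrist')"
```

```text
w2 cam [543.6 189.8 433.7] fwd [-0.262  0.066 -0.963] right [-0.24  -0.971 -0.001] t 1.45 tcp [475.8 205.4 290.5] yawY -103.83 z [-4.e-04 -0.e+00 -1.e+00] w 85.3 F [-0.3  0.7 -0.8]
```

View pics/w2.png

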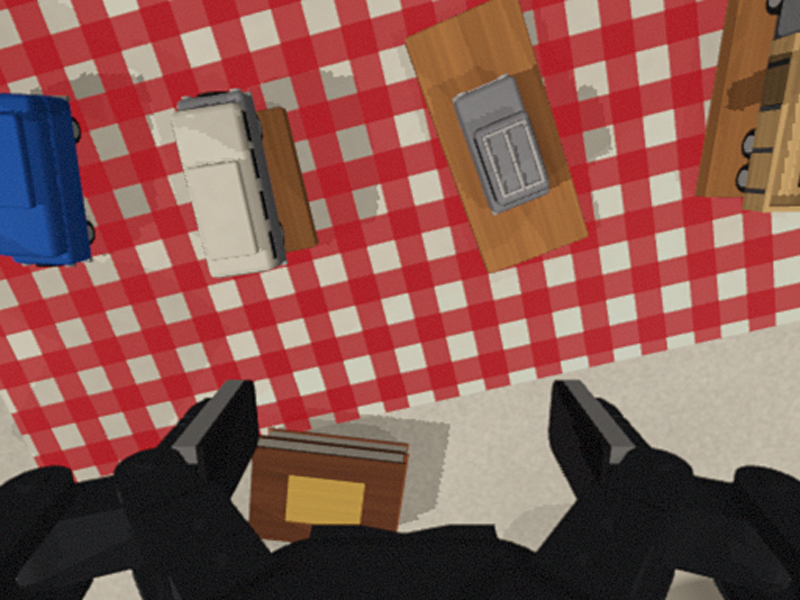

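{"op": "carry_out", "data": {
  "increments": [
    [[0,-0.05,0,0,0,0,-1],[0,-0.05,0,0,0,0,-1],[0,-0.05,0,0,0,0,-1],[0,-0.05,0,0,0,0,-1],[0,-0.05,0,0,0,0,-1]]
  ]
}}

```text
clock: 1.95
position: [473.9, -45.2, 290.7]
ee_rot: [0.993, -0.118, -0.0, -0.0]
contact_force: [0.8, -0.1, 0.8]
gripper_width: 85.7
```

{"op": "carry_out", "data": {
  "increments": [
    [[0,-0.05,0,0,0,0,-1],[0,0,0,0,0,0,-1],[0,0,0,0,0,0,-1]]
  ]
}}

```text
clock: 2.25
position: [474.3, -94.6, 290.3]
ee_rot: [0.993, -0.12, -0.0, -0.0]
contact_force: [0.1, 0.7, 0.4]
gripper_width: 85.4
```

```bash
python3 -c "
from h import *
look('w3','wrist')"
```

```text
w3 cam [ 541.1 -110.   432.9] fwd [-0.265  0.066 -0.962] right [-0.239 -0.971 -0.001] t 2.3 tcp [474.6 -93.7 290.4] yawY -103.71 z [-6.e-04  4.e-04 -1.e+00] w 85.5 F [ 0.7  0.  -0.3]
```

View pics/w3.png

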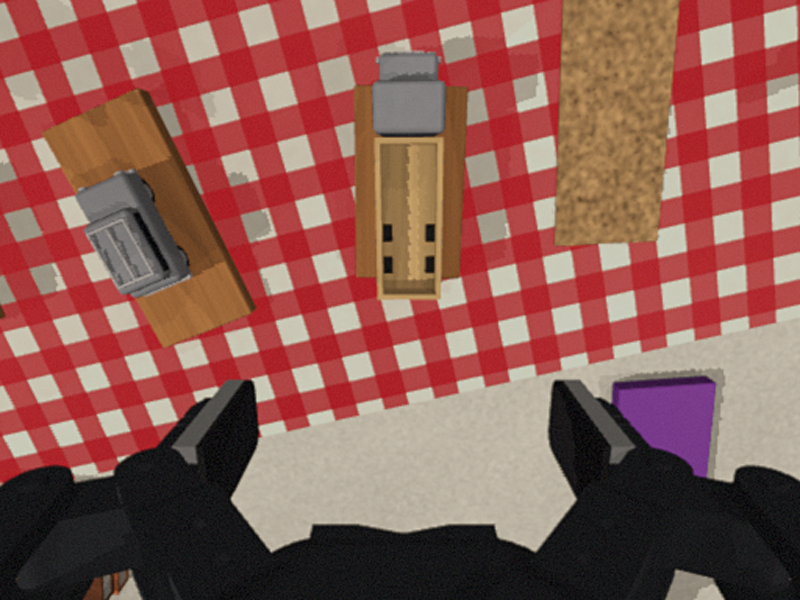

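w3 shows the lorry (410,190) on its plinth, with top corners near (356,85), (467,87), (460,278) and (357,277), the mat at (617,125) and the car's plinth at left. w2 shows the car (500,145) and the van (228,185).

Run:
```python
from h import *
def sh(n,im,px,z):
    P=back(load(im),np.array(px,float)/1.5625,z)
    a=np.degrees(np.arctan2(*(P[0]-P[-1])[[1,0]])) if len(px)>1 else 0
    print(n,P.round(0)[:,:2].tolist(),"len",np.linalg.norm(np.roll(P,-1,0)-P,axis=1).round(0),"mid",P.mean(0).round(1),"ang %.1f"%a)
sh("van_plinth","w3",[(356,85),(467,87),(460,278),(357,277)],18)
sh("bed","w3",[(375,138),(444,138),(440,298),(378,298)],58)
sh("bedc","w3",[(409.5,138),(409,298)],58)
sh("nose","w3",[(409,53)],50)
sh("lorry_plinth w3","w3",[(43,133),(142,89),(255,310),(164,346)],18)
sh("lorry_plinth w2","w2",[(405,38),(515,-2),(588,236),(491,272)],18)
sh("car roof w2","w2",[(476,128),(520,113),(550,185),(497,212)],70)
sh("car body w2","w2",[(453,96),(508,75),(550,185),(497,212)],55)
sh("van roof w2","w2",[(172,112),(240,102),(272,270),(212,277)],78)
sh("car_plinth right edge w2","w2",[(286,107),(317,244)],18)
sh("mat near","w3",[(555,243),(657,242)],4)
sh("mat edges","w3",[(562,0),(555,243)],4)
sh("mat edges","w3",[(678,0),(657,242)],4)
```

```text
van_plinth [[606.0, -88.0], [584.0, -172.0], [435.0, -135.0], [458.0, -48.0]] len [ 87. 153.  89. 154.] mid [ 520.8 -110.8   18. ] ang -15.0
bed [[562.0, -94.0], [550.0, -143.0], [433.0, -114.0], [445.0, -66.0]] len [ 50. 120.  49. 121.] mid [ 497.8 -104.1   58. ] ang -13.6
bedc [[556.0, -118.0], [439.0, -90.0]] len [120. 120.] mid [ 497.8 -104.1   58. ] ang -13.8
nose [[612.0, -132.0]] len [0.] mid [ 612.4 -131.8   50. ] ang 0.0
lorry_plinth w3 [[632.0, 165.0], [643.0, 76.0], [450.0, 47.0], [438.0, 138.0]] len [ 90. 195.  92. 196.] mid [540.8 106.4  18. ] ang 8.0
lorry_plinth w2 [[633.0, 167.0], [639.0, 80.0], [448.0, 52.0], [437.0, 138.0]] len [ 87. 193.  87. 198.] mid [539.5 109.2  18. ] ang 8.3
car roof w2 [[555.0, 135.0], [557.0, 103.0], [504.0, 91.0], [494.0, 132.0]] len [32. 55. 42. 61.] mid [527.2 115.   70. ] ang 3.1
car body w2 [[580.0, 144.0], [584.0, 103.0], [502.0, 87.0], [492.0, 129.0]] len [41. 84. 44. 90.] mid [539.5 115.8  55. ] ang 9.7
van roof w2 [[614.0, 335.0], [609.0, 288.0], [493.0, 303.0], [499.0, 348.0]] len [ 47. 117.  45. 116.] mid [553.7 318.1  78. ] ang -6.4
car_plinth right edge w2 [[608.0, 270.0], [497.0, 277.0]] len [111. 111.] mid [552.3 273.6  18. ] ang -3.8
mat near [[443.0, -223.0], [422.0, -310.0]] len [89. 89.] mid [ 432.4 -266.8    4. ] ang 76.7
mat edges [[629.0, -258.0], [443.0, -223.0]] len [189. 189.] mid [ 535.8 -240.7    4. ] ang -10.6
mat edges [[607.0, -345.0], [422.0, -310.0]] len [188. 188.] mid [ 514.8 -327.8    4. ] ang -10.7
```

{"op": "carry_out", "data": {
  "increments": [
    [[0.026,-0.009,-0.03,0,0,0,-1],[0.025,-0.008,-0.05,0,0,0,-1],[0,0,-0.05,0,0,0,-1],[0,0,-0.04,0,0,0,-1],[0,0,0,0,0,0,-1]]
  ]
}}

```text
clock: 2.8
position: [519.1, -108.3, 120.9]
ee_rot: [0.993, -0.118, -0.007, 0.001]
contact_force: [-0.4, -0.6, 0.3]
gripper_width: 85.3
```

```bash
python3 -c "
from h import *
look('w4','wrist')"
```

```text
w4 cam [ 587.7 -123.4  262.5] fwd [-0.277  0.065 -0.959] right [-0.235 -0.972  0.002] t 2.85 tcp [ 522.  -108.7  124.6] yawY -103.53 z [-6.1e-03 -7.0e-04 -1.0e+00] w 85.3 F [0.3 0.2 0.6]
```

View pics/w4.png

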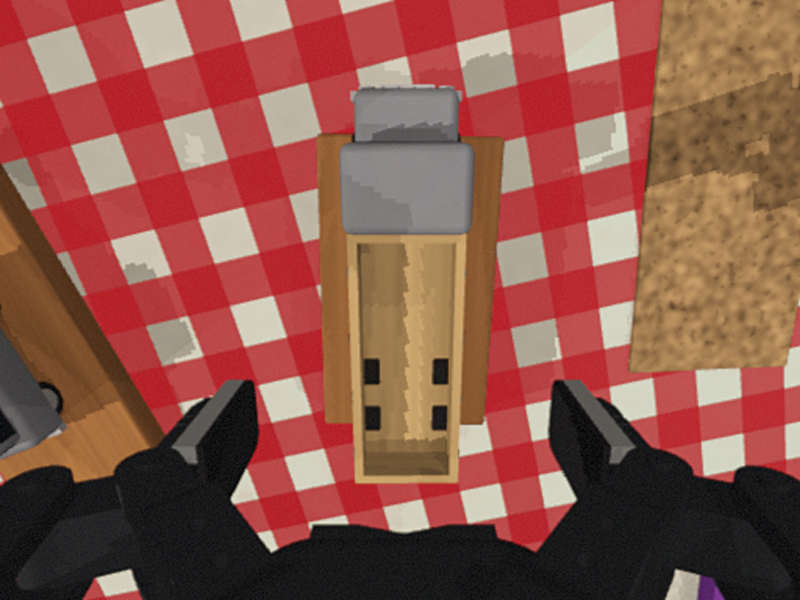

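The lorry is centred between the fingers (407 against 404 px). I'm descending to grip it.

{"op": "carry_out", "data": {
  "increments": [
    [[0,0,-0.04,0,0,0,-1],[0,0,-0.035,0,0,0,-1],[0,0,-0.015,0,0,0,-1],[0,0,-0.006,0,0,0,-1],[0,0,0,0,0,0,-1]]
  ]
}}

```text
clock: 3.35
position: [525.1, -109.5, 32.2]
ee_rot: [0.993, -0.118, 0.002, -0.0]
contact_force: [0.1, -0.3, 1.3]
gripper_width: 85.6
```

{"op": "carry_out", "data": {
  "increments": [
    [[0,0,0,0,0,0,1],[0,0,0,0,0,0,1],[0,0,0,0,0,0,1],[0,0,0,0,0,0,1],[0,0,0,0,0,0,1]]
  ]
}}

```text
clock: 3.85
position: [524.6, -110.2, 32.3]
ee_rot: [0.993, -0.119, 0.002, -0.0]
contact_force: [-1.2, 1.4, 6.0]
gripper_width: 49.3
```

TCP z is 32, higher than I planned. I'll reopen, go 8 mm lower and grip again.

{"op": "carry_out", "data": {
  "increments": [
    [[0,0,0,0,0,0,-1],[0,0,0,0,0,0,-1],[0,0,0,0,0,0,-1],[0,0,-0.004,0,0,0,-1],[0,0,-0.004,0,0,0,-1]]
  ]
}}

```text
clock: 4.35
position: [523.2, -110.3, 22.1]
ee_rot: [0.993, -0.119, -0.0, 0.0]
contact_force: [0.2, 0.2, -0.1]
gripper_width: 85.4
```

{"op": "carry_out", "data": {
  "increments": [
    [[0,0,0,0,0,0,1],[0,0,0,0,0,0,1],[0,0,0,0,0,0,1],[0,0,0,0,0,0,1],[0,0,0,0,0,0,1]]
  ]
}}

```text
clock: 4.85
position: [523.5, -110.3, 22.6]
ee_rot: [0.993, -0.119, 0.0, 0.0]
contact_force: [0.4, -0.2, -0.3]
gripper_width: 49.1
```

```bash
python3 -c "
from h import *
look('w5','wrist')"
```

```text
w5 cam [ 590.1 -125.5  165.2] fwd [-0.263  0.065 -0.962] right [-0.237 -0.971 -0.001] t 4.9 tcp [ 523.5 -110.3   22.6] yawY -103.71 z [ 5.e-04 -0.e+00 -1.e+00] w 49.2 F [ 0.7 -0.5 -0.3]
```

View pics/w5.png

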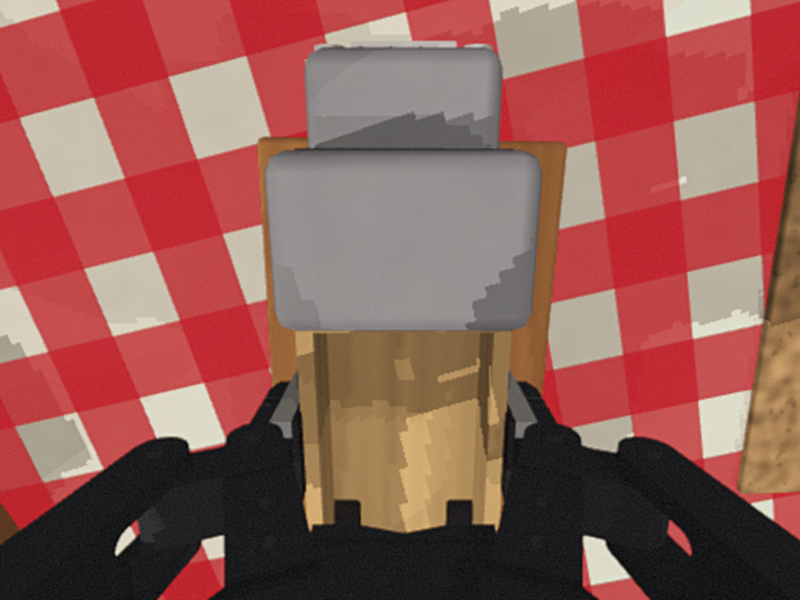

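Gripped at 49 mm. I'm lifting and carrying it to the mat.

{"op": "carry_out", "data": {
  "increments": [
    [[0,0,0.02,0,0,0,1],[0,0,0.03,0,0,0,1],[0,0,0.02,0,0,0,1],[0.002,-0.03,0,0,0,1,1],[0.003,-0.045,0,0,0,1,1]]
  ]
}}

```text
clock: 5.4
position: [528.0, -184.2, 92.7]
ee_rot: [0.995, -0.1, -0.0, -0.001]
contact_force: [0.5, -0.1, -4.5]
gripper_width: 49.1
```

{"op": "carry_out", "data": {
  "increments": [
    [[0.003,-0.045,0,0,0,1,1],[0.003,-0.04,0,0,0,0,1],[0.001,-0.016,-0.01,0,0,0,1],[0,0,-0.02,0,0,0,1],[0,0,0,0,0,0,1]]
  ]
}}

```text
clock: 5.9
position: [531.5, -285.4, 58.1]
ee_rot: [0.995, -0.095, -0.005, -0.002]
contact_force: [-0.8, 0.5, -4.5]
gripper_width: 49.4
```

```bash
python3 -c "
from h import *
look('w6','wrist');look('s6','side')"
```

```text
w6 cam [ 600.2 -297.9  200. ] fwd [-0.276  0.056 -0.96 ] right [-0.189 -0.982 -0.003] t 5.95 tcp [ 532.8 -285.5   59.8] yawY -100.77 z [-0.0065  0.0024 -1.    ] w 49.1 F [ 0.3  0.3 -3.3]
s6 cam [ 145.3 -692.3  623. ] fwd [ 0.333  0.768 -0.546] right [ 0.92  -0.392  0.01 ] t 6.0 tcp [ 534.3 -285.6   61.4] yawY -100.7 z [-3.2e-03  9.0e-04 -1.0e+00] w 49.3 F [ 0.5 -0.4 -4. ]
```

View pics/s6.png

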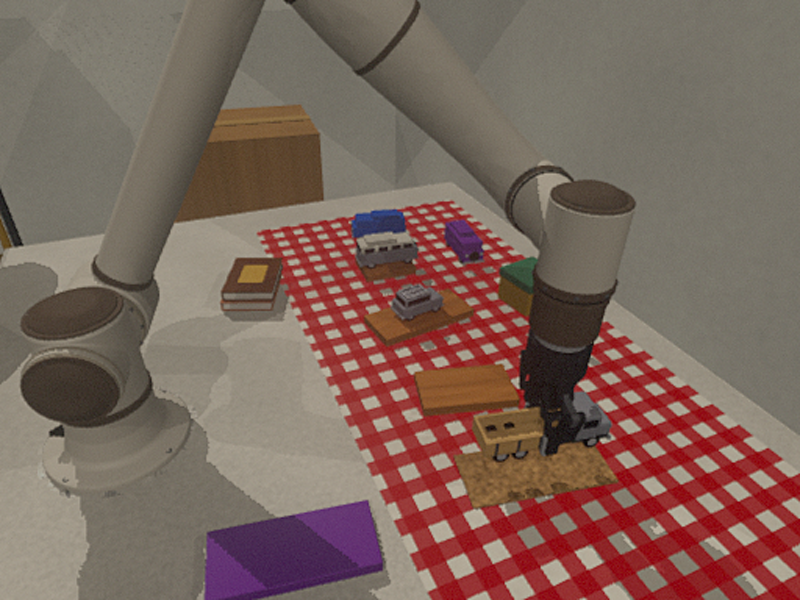

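The lorry hangs level above the mat. I'm lowering it.

{"op": "carry_out", "data": {
  "increments": [
    [[0,0,-0.025,0,0,0,1],[0,0,-0.015,0,0,0,1],[0,0,-0.007,0,0,0,1],[0,0,0,0,0,0,1],[0,0,0,0,0,0,1]]
  ]
}}

```text
clock: 6.5
position: [536.3, -286.2, 16.6]
ee_rot: [0.996, -0.093, 0.001, 0.0]
contact_force: [-0.5, 0.4, -3.7]
gripper_width: 49.5
```

{"op": "carry_out", "data": {
  "increments": [
    [[0,0,-0.004,0,0,0,1],[0,0,-0.003,0,0,0,1],[0,0,0,0,0,0,1],[0,0,0,0,0,0,1]]
  ]
}}

```text
clock: 6.9
position: [535.4, -286.3, 8.6]
ee_rot: [0.996, -0.093, 0.0, 0.0]
contact_force: [0.1, 0.6, -4.2]
gripper_width: 48.9
```

{"op": "carry_out", "data": {
  "increments": [
    [[0,0,-0.001,0,0,0,1],[0,0,0,0,0,0,1]]
  ]
}}

```text
clock: 7.1
position: [535.5, -286.4, 8.5]
ee_rot: [0.996, -0.093, 0.0, 0.0]
contact_force: [-2.4, 2.3, 4.3]
gripper_width: 49.4
```

{"op": "carry_out", "data": {
  "increments": [
    [[0,0,-0.001,0,0,0,1],[0,0,0,0,0,0,1]]
  ]
}}

```text
clock: 7.3
position: [535.5, -286.4, 8.5]
ee_rot: [0.996, -0.093, 0.0, 0.0]
contact_force: [-3.9, 3.6, 9.9]
gripper_width: 48.9
```

Contact. I'll release, rise and travel to the van.

{"op": "carry_out", "data": {
  "increments": [
    [[0,0,0,0,0,0,-1],[0,0,0,0,0,0,-1],[0,0,0,0,0,0,-1],[0,0,0.02,0,0,0,-1],[0,0,0.05,0,0,0,-1]]
  ]
}}

```text
clock: 7.8
position: [532.1, -285.3, 72.3]
ee_rot: [0.996, -0.094, -0.005, -0.001]
contact_force: [0.9, -0.1, -0.3]
gripper_width: 85.4
```

{"op": "carry_out", "data": {
  "increments": [
    [[0,0,0.05,0,0,0,-1],[0,0,0.05,0,0,0,-1],[-0.008,0.02,0.04,0,0,0,-1],[-0.008,0.04,0.02,0,0,0,-1],[-0.008,0.048,0,0,0,0,-1]]
  ]
}}

```text
clock: 8.3
position: [513.1, -178.5, 240.3]
ee_rot: [0.996, -0.095, 0.004, 0.0]
contact_force: [0.4, 1.2, -0.5]
gripper_width: 85.9
```

```bash
python3 -c "
from h import *
look('w7','wrist')"
```

```text
w7 cam [ 579.3 -190.1  383.5] fwd [-0.259  0.05  -0.965] right [-0.188 -0.982 -0.001] t 8.35 tcp [ 510.5 -172.4  238.5] yawY -100.57 z [ 0.0043  0.0024 -1.    ] w 85.7 F [-3.4  3.2 -3.4]
```

View pics/w7.png

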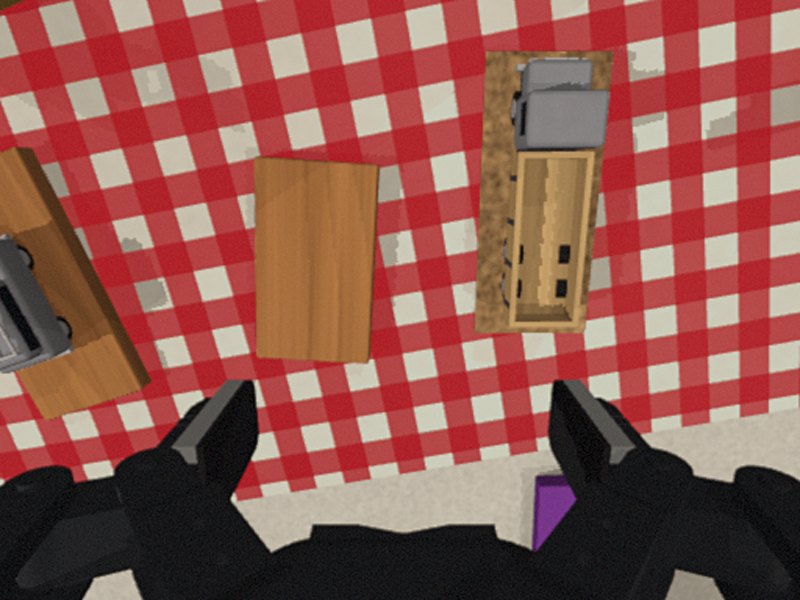

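The lorry stands on the mat at (550,190), and the empty van_plinth has corners (256,157), (379,164), (368,362) and (256,356).

```bash
cat >> h.py <<'E'
def sh(n,im,px,z):
    P=back(load(im),np.array(px,float)/1.5625,z)
    a=np.degrees(np.arctan2(*(P[0]-P[-1])[[1,0]])) if len(px)>1 else 0
    b=np.degrees(np.arctan2(*(P[1]-P[2])[[1,0]])) if len(px)==4 else 0
    print(n,P.round(0)[:,:2].tolist(),"len",np.linalg.norm(np.roll(P,-1,0)-P,axis=1).round(0),"mid",P.mean(0).round(1),"ang %.1f %.1f"%(a,b))
E
python3 - <<'E'
from h import *
sh("van_plinth","w7",[(256,157),(379,164),(368,362),(256,356)],18)
sh("mat","w7",[(487,51),(612,52),(585,333),(476,332)],4)
sh("bed","w7",[(518,151),(594,151),(577,326),(510,326)],44)
E
```

```text
van_plinth [[606.0, -88.0], [585.0, -174.0], [437.0, -134.0], [459.0, -48.0]] len [ 88. 153.  89. 153.] mid [ 521.6 -111.    18. ] ang -15.4 -14.9
mat [[646.0, -263.0], [628.0, -349.0], [423.0, -311.0], [441.0, -224.0]] len [ 88. 209.  89. 209.] mid [ 534.4 -287.     4. ] ang -10.7 -10.5
bed [[575.0, -267.0], [566.0, -316.0], [446.0, -293.0], [455.0, -246.0]] len [ 50. 122.  49. 122.] mid [ 510.5 -280.5   44. ] ang -10.0 -10.8
```

{"op": "carry_out", "data": {
  "increments": [
    [[0,0.05,0,0,0,1,-1],[0,0.05,0,0,0,1,-1],[0,0.05,0,0,0,1,-1],[0,0.05,0,0,0,1,-1],[0,0.05,0,0,0,1,-1]]
  ]
}}

```text
clock: 8.85
position: [511.0, 73.6, 236.5]
ee_rot: [0.999, -0.049, 0.0, -0.0]
contact_force: [0.3, -0.6, 0.2]
gripper_width: 85.3
```

{"op": "carry_out", "data": {
  "increments": [
    [[0.003,0.05,0,0,0,0,-1],[0.003,0.05,0,0,0,0,-1],[0.003,0.05,0,0,0,0,-1],[0.003,0.05,0,0,0,0,-1],[0.003,0.03,0,0,0,0,-1]]
  ]
}}

```text
clock: 9.35
position: [526.1, 304.7, 235.8]
ee_rot: [0.999, -0.049, 0.0, -0.0]
contact_force: [0.5, -0.4, -0.7]
gripper_width: 85.4
```

{"op": "carry_out", "data": {
  "increments": [
    [[0,0,0,0,0,0,-1],[0,0,0,0,0,0,-1]]
  ]
}}

```text
clock: 9.55
position: [526.0, 301.8, 235.5]
ee_rot: [0.999, -0.049, -0.001, 0.001]
contact_force: [0.4, -0.6, 0.1]
gripper_width: 85.1
```

```bash
python3 -c "
from h import *
look('w8','wrist')"
```

```text
w8 cam [594.4 296.3 378. ] fwd [-0.271  0.026 -0.962] right [-0.099 -0.995  0.001] t 9.6 tcp [526.1 300.9 235.9] yawY -95.71 z [-8.e-04 -8.e-04 -1.e+00] w 85.8 F [ 0.6 -0.3  0.3]
```

View pics/w8.png

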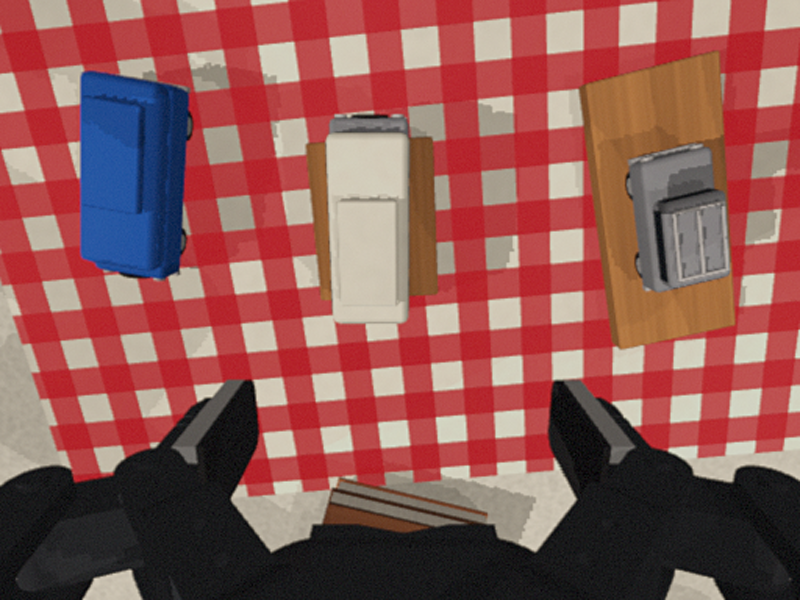

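w8 shows the van at (368,220), centred left-right near 368, with car_plinth corners (306,143), (432,138), (438,292) and (321,300). The car is at (680,215).

Run:
```python
from h import *
sh("car_plinth","w8",[(306,143),(432,138),(438,293),(321,300)],18)
sh("van roof base","w8",[(327,133),(407,133),(408,322),(331,321)],70)
sh("van nose","w8",[(331,115),(405,115)],45)
sh("van ends","w8",[(368,115)],45)
sh("van ends","w8",[(369.5,322)],70)
sh("lorry_plinth","w8",[(582,88),(718,52),(735,323),(621,349)],18)
sh("car","w8",[(630,158),(712,145),(730,276),(646,291)],50)
```

```text
car_plinth [[614.0, 362.0], [608.0, 274.0], [497.0, 279.0], [500.0, 368.0]] len [ 88. 112.  89. 114.] mid [554.7 320.7  18. ] ang -3.0 -2.4
van roof base [[615.0, 339.0], [611.0, 292.0], [493.0, 303.0], [499.0, 353.0]] len [ 48. 118.  51. 118.] mid [554.4 321.7  70. ] ang -6.8 -5.2
van nose [[628.0, 339.0], [623.0, 292.0]] len [47. 47.] mid [625.3 315.2  45. ] ang 84.3 0.0
van ends [[625.0, 315.0]] len [0.] mid [625.3 315.2  45. ] ang 0.0 0.0
van ends [[495.0, 328.0]] len [0.] mid [495.4 327.9  70. ] ang 0.0 0.0
lorry_plinth [[631.0, 170.0], [644.0, 80.0], [450.0, 52.0], [437.0, 139.0]] len [ 91. 196.  88. 196.] mid [540.4 110.4  18. ] ang 9.0 8.1
car [[583.0, 151.0], [585.0, 99.0], [498.0, 80.0], [492.0, 137.0]] len [52. 90. 57. 91.] mid [539.5 116.7  50. ] ang 8.5 11.9
```

{"op": "carry_out", "data": {
  "increments": [
    [[0.017,0.01,-0.03,0,0,0,-1],[0.017,0.01,-0.05,0,0,0,-1],[0,0,-0.04,0,0,0,-1],[0,0,0,0,0,0,-1],[0,0,0,0,0,0,-1]]
  ]
}}

```text
clock: 10.1
position: [559.7, 319.5, 120.8]
ee_rot: [0.999, -0.05, 0.0, 0.0]
contact_force: [1.3, 0.7, 1.0]
gripper_width: 85.7
```

```bash
python3 -c "
from h import *
look('w9','wrist')"
```

```text
w9 cam [627.9 313.9 263.4] fwd [-0.27   0.027 -0.963] right [-0.1   -0.995  0.001] t 10.15 tcp [560.5 320.5 122.5] yawY -95.73 z [ 0.0033  0.0015 -1.    ] w 85.5 F [1.2 0.5 0.8]
```

View pics/w9.png

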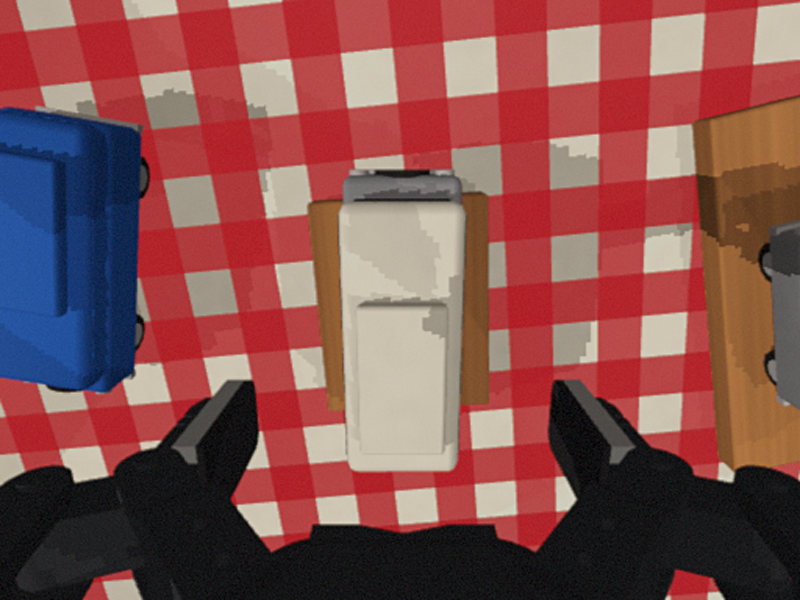

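The van is centred at 404 px. Descending.

{"op": "carry_out", "data": {
  "increments": [
    [[0,0,-0.04,0,0,0,-1],[0,0,-0.03,0,0,0,-1],[0,0,-0.015,0,0,0,-1],[0,0,-0.002,0,0,0,-1],[0,0,0,0,0,0,-1]]
  ]
}}

```text
clock: 10.65
position: [560.3, 321.5, 35.1]
ee_rot: [0.999, -0.05, 0.001, -0.001]
contact_force: [0.6, 0.0, 0.3]
gripper_width: 85.6
```

{"op": "carry_out", "data": {
  "increments": [
    [[0,0,0,0,0,0,-1]]
  ]
}}

```text
clock: 10.75
position: [560.4, 321.7, 35.4]
ee_rot: [0.999, -0.05, 0.002, -0.001]
contact_force: [-0.7, -0.3, 0.1]
gripper_width: 85.4
```

{"op": "carry_out", "data": {
  "increments": [
    [[0,0,-0.006,0,0,0,-1],[0,0,0,0,0,0,1],[0,0,0,0,0,0,1],[0,0,0,0,0,0,1],[0,0,0,0,0,0,1]]
  ]
}}

```text
clock: 11.25
position: [559.4, 320.9, 27.3]
ee_rot: [0.999, -0.05, 0.0, -0.0]
contact_force: [0.8, -0.4, 1.5]
gripper_width: 49.7
```

{"op": "carry_out", "data": {
  "increments": [
    [[0,0,0,0,0,0,1],[0,0,0,0,0,0,1]]
  ]
}}

```text
clock: 11.45
position: [559.4, 320.9, 27.3]
ee_rot: [0.999, -0.05, 0.0, -0.0]
contact_force: [-0.1, -0.1, 3.0]
gripper_width: 49.4
```

{"op": "carry_out", "data": {
  "increments": [
    [[0,0,0.02,0,0,0,1],[0,0,0.04,0,0,0,1],[0,0,0.05,0,0,0,1],[-0.003,-0.02,0.04,0,0,0,1],[-0.003,-0.05,0,0,0,-1,1]]
  ]
}}

```text
clock: 11.95
position: [556.5, 254.7, 183.2]
ee_rot: [0.998, -0.056, 0.006, -0.004]
contact_force: [1.9, -0.6, -2.2]
gripper_width: 49.5
```

```bash
python3 -c "
from h import *
look('w10','wrist')"
```

```text
w10 cam [623.  247.  326.5] fwd [-0.258  0.038 -0.965] right [-0.112 -0.994 -0.009] t 12.0 tcp [551.7 244.7 179.5] yawY -96.93 z [-5.e-04 -2.e-04 -1.e+00] w 49.6 F [-5.4 -5.2 -4.7]
```

View pics/w10.png

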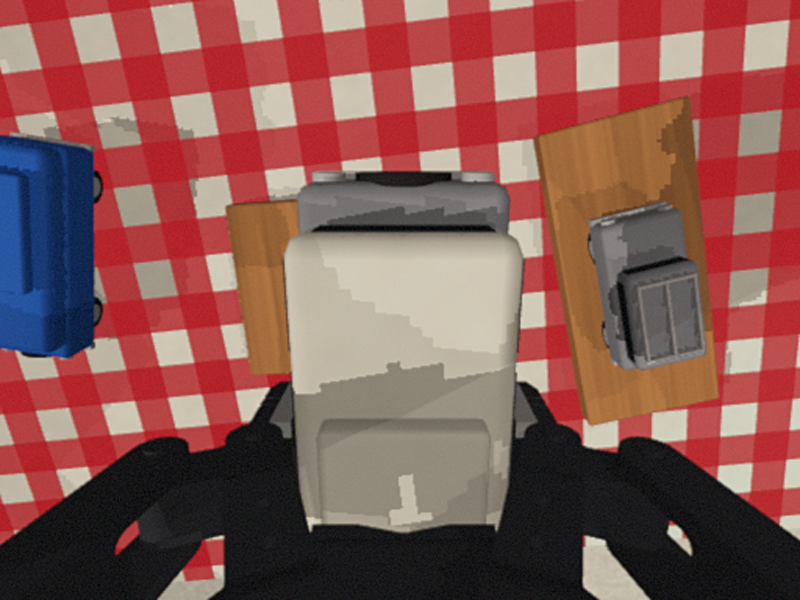

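The van is held level at 49.5 mm. I'm travelling to van_plinth at (521,-111), yaw -15.

{"op": "carry_out", "data": {
  "increments": [
    [[-0.004,-0.05,0,0,0,-2,1],[-0.004,-0.05,0,0,0,-2,1],[-0.004,-0.05,0,0,0,-2,1],[-0.004,-0.05,0,0,0,-2,1],[-0.004,-0.05,0,0,0,0,1]]
  ]
}}

```text
clock: 12.5
position: [531.5, -0.4, 175.7]
ee_rot: [0.992, -0.128, -0.001, 0.0]
contact_force: [1.6, -0.4, -2.9]
gripper_width: 49.2
```

{"op": "carry_out", "data": {
  "increments": [
    [[-0.004,-0.05,0,0,0,0,1],[-0.003,-0.04,-0.02,0,0,0,1],[0,-0.01,-0.05,0,0,0,1],[0,0,0,0,0,0,1],[0,0,0,0,0,0,1]]
  ]
}}

```text
clock: 13.0
position: [525.3, -98.5, 106.9]
ee_rot: [0.992, -0.128, -0.002, 0.001]
contact_force: [-0.2, -0.7, -2.2]
gripper_width: 49.5
```

Run:
```python
from h import *
look('w11','wrist')
sh("vanfront w9","w9",[(402,170)],45);sh("vanrear w9","w9",[(403.5,470)],70)
sh("vanroofmid w9","w9",[(342,203),(465,203),(458,470),(348,470)],72)
sh("car_plinth?","w10",[(228,205),(250,373)],18)
```

```text
w11 cam [ 592.2 -114.8  249.2] fwd [-0.266  0.069 -0.961] right [-0.255 -0.967  0.001] t 13.05 tcp [526.9 -97.9 108.5] yawY -104.67 z [ 6.e-04 -6.e-04 -1.e+00] w 49.3 F [ 1.1 -0.6 -2. ]
vanfront w9 [[625.0, 314.0]] len [0.] mid [625.  314.4  45. ] ang 0.0 0.0
vanrear w9 [[494.0, 327.0]] len [0.] mid [494.5 326.9  70. ] ang 0.0 0.0
vanroofmid w9 [[616.0, 338.0], [611.0, 292.0], [493.0, 302.0], [498.0, 352.0]] len [ 47. 118.  49. 118.] mid [554.5 321.   72. ] ang -6.4 -5.3
car_plinth? [[614.0, 360.0], [501.0, 368.0]] len [113. 113.] mid [557.6 364.2  18. ] ang -4.1 0.0
```

View pics/w11.png

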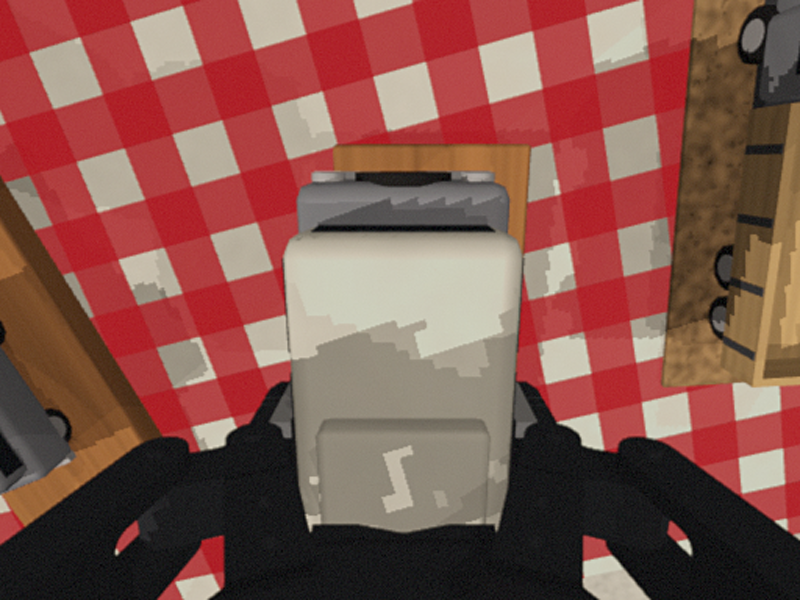

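{"op": "carry_out", "data": {
  "increments": [
    [[-0.003,-0.006,-0.02,0,0,0,1],[-0.003,-0.007,-0.03,0,0,0,1],[0,0,-0.015,0,0,0,1],[0,0,0,0,0,0,1],[0,0,0,0,0,0,1]]
  ]
}}

```text
clock: 13.55
position: [522.1, -110.3, 44.8]
ee_rot: [0.992, -0.127, 0.002, -0.0]
contact_force: [0.3, 0.8, -2.0]
gripper_width: 49.2
```

{"op": "carry_out", "data": {
  "increments": [
    [[0,0,0,0,0,0,1]]
  ]
}}

```text
clock: 13.65
position: [522.1, -110.5, 45.0]
ee_rot: [0.992, -0.127, 0.002, -0.0]
contact_force: [-0.3, 0.4, -2.3]
gripper_width: 49.6
```

Run:
```python
from h import *
look('w12','wrist');look('s12','side')
```

```text
w12 cam [ 587.9 -126.8  187.9] fwd [-0.259  0.069 -0.964] right [-0.253 -0.968 -0.002] t 13.7 tcp [ 521.8 -110.6   44.8] yawY -104.65 z [ 4.e-03  1.e-04 -1.e+00] w 49.2 F [ 0.3  0.  -1.3]
s12 cam [ 145.3 -692.3  623. ] fwd [ 0.333  0.768 -0.546] right [ 0.92  -0.392  0.01 ] t 13.75 tcp [ 521.5 -110.7   44.5] yawY -104.66 z [ 3.4e-03  1.0e-04 -1.0e+00] w 49.6 F [ 1.3  0.1 -2.8]
```

View pics/w12.png

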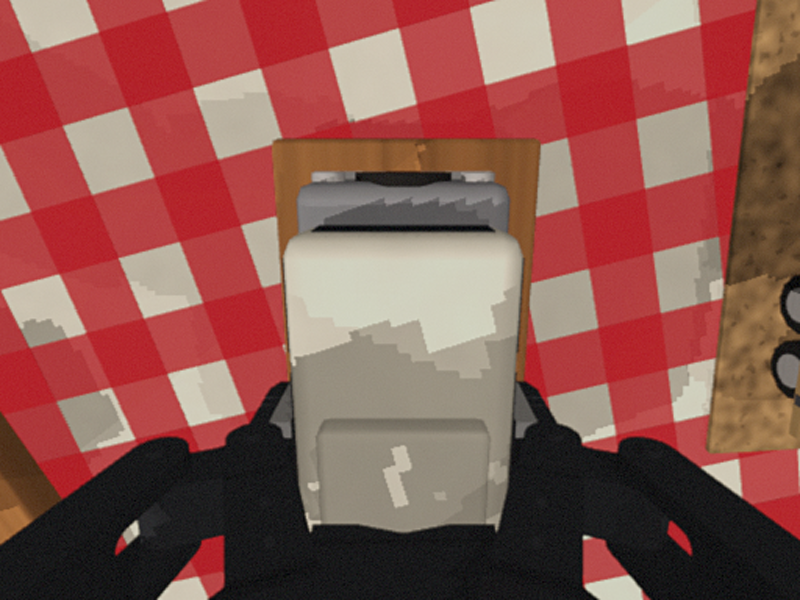

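View pics/s12.png

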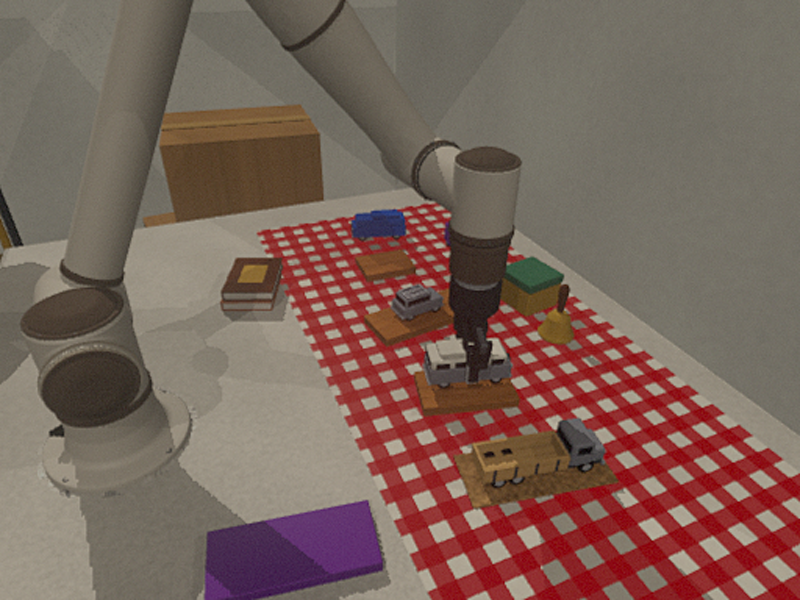

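The van sits over its plinth, symmetric in w12 and level in the side view. Lowering.

{"op": "carry_out", "data": {
  "increments": [
    [[0,0,-0.008,0,0,0,1],[0,0,-0.005,0,0,0,1],[0,0,0,0,0,0,1],[0,0,0,0,0,0,1]]
  ]
}}

```text
clock: 14.15
position: [520.0, -111.2, 29.6]
ee_rot: [0.992, -0.128, -0.0, 0.0]
contact_force: [0.9, -0.4, -1.8]
gripper_width: 49.3
```

{"op": "carry_out", "data": {
  "increments": [
    [[0,0,-0.0015,0,0,0,1],[0,0,0,0,0,0,1],[0,0,0,0,0,0,1]]
  ]
}}

```text
clock: 14.45
position: [520.2, -111.1, 28.4]
ee_rot: [0.992, -0.128, 0.0, 0.0]
contact_force: [-0.5, -0.2, -2.3]
gripper_width: 49.7
```

{"op": "carry_out", "data": {
  "increments": [
    [[0,0,-0.001,0,0,0,1],[0,0,0,0,0,0,1]]
  ]
}}

```text
clock: 14.65
position: [520.1, -111.1, 27.4]
ee_rot: [0.992, -0.128, -0.0, 0.0]
contact_force: [0.1, 0.6, -2.1]
gripper_width: 49.1
```

{"op": "carry_out", "data": {
  "increments": [
    [[0,0,-0.001,0,0,0,1],[0,0,0,0,0,0,1]]
  ]
}}

```text
clock: 14.85
position: [520.2, -111.1, 27.3]
ee_rot: [0.992, -0.128, 0.0, 0.0]
contact_force: [-3.2, 1.3, 4.4]
gripper_width: 49.4
```

Contact. I'll release, rise and go to the car.

{"op": "carry_out", "data": {
  "increments": [
    [[0,0,0,0,0,0,-1],[0,0,0,0,0,0,-1],[0,0,0,0,0,0,-1],[0,0,0.02,0,0,0,-1],[0,0,0.05,0,0,0,-1]]
  ]
}}

```text
clock: 15.35
position: [517.0, -111.2, 93.1]
ee_rot: [0.992, -0.128, -0.005, 0.001]
contact_force: [0.8, -0.4, -0.1]
gripper_width: 85.4
```

{"op": "carry_out", "data": {
  "increments": [
    [[0,0,0.05,0,0,0,-1],[0,0,0.05,0,0,0,-1],[-0.004,0.04,0.03,0,0,6,-1],[-0.004,0.05,0.01,0,0,6,-1],[-0.004,0.05,0,0,0,6,-1]]
  ]
}}

```text
clock: 15.85
position: [509.2, 28.8, 238.8]
ee_rot: [1.0, 0.03, 0.003, -0.001]
contact_force: [0.2, 0.6, -0.5]
gripper_width: 85.5
```

{"op": "carry_out", "data": {
  "increments": [
    [[0,0.05,0,0,0,4,-1],[0,0.03,0,0,0,2,-1],[0,0,0,0,0,0,-1],[0,0,0,0,0,0,-1]]
  ]
}}

```text
clock: 16.25
position: [508.1, 108.0, 235.9]
ee_rot: [0.997, 0.082, -0.0, 0.0]
contact_force: [0.0, -0.0, -0.2]
gripper_width: 85.8
```

Run:
```python
from h import *
look('w13','wrist');look('s13','side')
```

```text
w13 cam [575.8 120.4 378.4] fwd [-0.269 -0.044 -0.962] right [ 0.162 -0.987 -0.   ] t 16.3 tcp [508.1 107.2 235.9] yawY -80.72 z [-5.e-04 -3.e-04 -1.e+00] w 85.0 F [ 0.5 -0.  -0.4]
s13 cam [ 145.3 -692.3  623. ] fwd [ 0.333  0.768 -0.546] right [ 0.92  -0.392  0.01 ] t 16.35 tcp [508.2 106.8 236. ] yawY -80.77 z [-4.e-04 -3.e-04 -1.e+00] w 85.1 F [ 0.  -0.4  0.1]
```

View pics/w13.png

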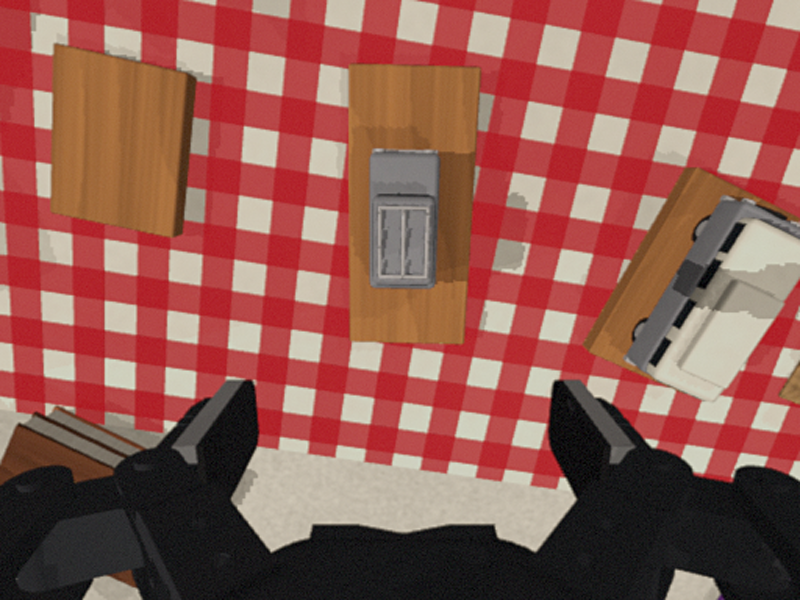

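View pics/s13.png

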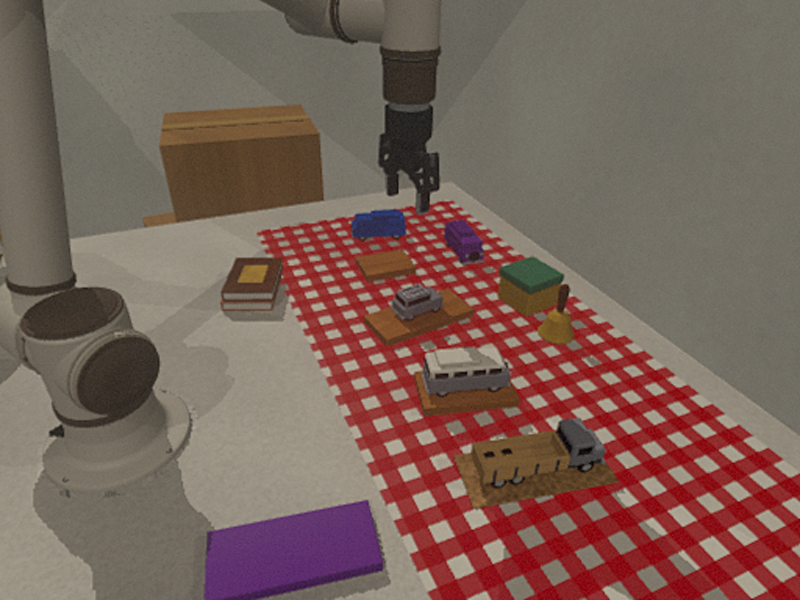

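w13 shows the car at (404,218) on the lorry_plinth, with corners (349,64), (480,66), (464,344) and (351,341). The empty car_plinth has corners (54,44), (195,73), (178,237) and (51,212). The van stands on its plinth.

Run:
```python
from h import *
sh("car_plinth","w13",[(54,44),(190,73),(176,237),(51,212)],18)
sh("lorry_plinth","w13",[(349,64),(480,66),(464,344),(351,341)],18)
sh("car nose","w13",[(404,150)],42)
sh("car rear","w13",[(403,288)],55)
sh("car body","w13",[(371,150),(438,151),(435,288),(371,287)],50)
```

```text
car_plinth [[613.0, 362.0], [610.0, 272.0], [497.0, 277.0], [500.0, 367.0]] len [ 90. 113.  90. 113.] mid [554.8 319.1  18. ] ang -2.7 -2.6
lorry_plinth [[633.0, 166.0], [646.0, 79.0], [449.0, 51.0], [437.0, 139.0]] len [ 88. 199.  88. 198.] mid [541.  108.8  18. ] ang 8.1 8.2
car nose [[584.0, 121.0]] len [0.] mid [583.7 120.9  42. ] ang 0.0 0.0
car rear [[495.0, 107.0]] len [0.] mid [494.8 106.9  55. ] ang 0.0 0.0
car body [[580.0, 142.0], [586.0, 99.0], [497.0, 85.0], [491.0, 129.0]] len [43. 90. 44. 90.] mid [538.5 113.6  50. ] ang 8.3 9.2
```

{"op": "carry_out", "data": {
  "increments": [
    [[0.016,0.004,-0.03,0,0,0,-1],[0.015,0.003,-0.05,0,0,0,-1],[0,0,-0.05,0,0,0,-1],[0,0,0,0,0,0,-1],[0,0,0,0,0,0,-1]]
  ]
}}

```text
clock: 16.85
position: [539.1, 113.2, 108.7]
ee_rot: [0.997, 0.081, -0.0, 0.001]
contact_force: [-0.3, 0.3, 0.2]
gripper_width: 85.6
```

Run:
```python
from h import *
look('w14','wrist')
```

```text
w14 cam [606.9 125.7 251.3] fwd [-0.269 -0.045 -0.962] right [ 0.16  -0.987  0.001] t 16.9 tcp [540.2 114.  110.5] yawY -80.73 z [ 3.3e-03  5.0e-04 -1.0e+00] w 85.4 F [0.6 0.6 0.2]
```

View pics/w14.png

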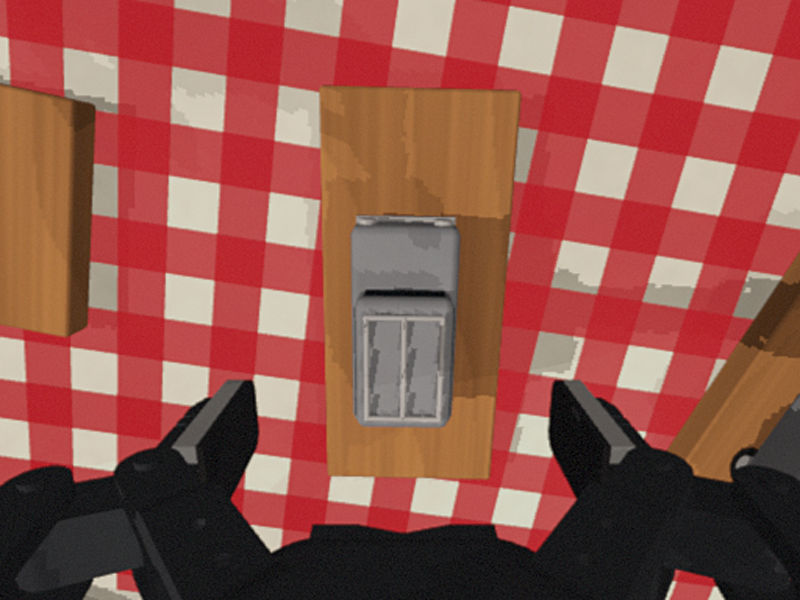

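{"op": "carry_out", "data": {
  "increments": [
    [[0,0,-0.04,0,0,0,-1],[0,0,-0.03,0,0,0,-1],[0,0,-0.01,0,0,0,-1],[0,0,0,0,0,0,-1],[0,0,0,0,0,0,-1]]
  ]
}}

```text
clock: 17.4
position: [540.5, 115.1, 30.8]
ee_rot: [0.997, 0.081, 0.002, -0.001]
contact_force: [-0.1, -0.6, 0.3]
gripper_width: 85.2
```

{"op": "carry_out", "data": {
  "increments": [
    [[0,0,-0.005,0,0,0,-1],[0,0,0,0,0,0,-1]]
  ]
}}

```text
clock: 17.6
position: [539.1, 114.6, 24.2]
ee_rot: [0.997, 0.081, 0.001, -0.0]
contact_force: [0.0, -0.2, -0.4]
gripper_width: 85.6
```

{"op": "carry_out", "data": {
  "increments": [
    [[0,0,-0.002,0,0,0,-1],[0,0,0,0,0,0,1],[0,0,0,0,0,0,1],[0,0,0,0,0,0,1],[0,0,0,0,0,0,1]]
  ]
}}

```text
clock: 18.1
position: [539.0, 114.5, 21.6]
ee_rot: [0.997, 0.081, 0.0, -0.0]
contact_force: [-0.6, 0.8, 2.4]
gripper_width: 45.0
```

{"op": "carry_out", "data": {
  "increments": [
    [[0,0,0,0,0,0,1],[0,0,0,0,0,0,1]]
  ]
}}

```text
clock: 18.3
position: [539.0, 114.5, 21.6]
ee_rot: [0.997, 0.081, 0.0, -0.0]
contact_force: [-0.1, -0.1, 4.0]
gripper_width: 44.9
```

Gripped at 45 mm. I'm lifting and carrying it to car_plinth.

{"op": "carry_out", "data": {
  "increments": [
    [[0,0,0.02,0,0,0,1],[0,0,0.03,0,0,0,1],[0,0,0.025,0,0,0,1],[0.003,0.03,0,0,0,-3,1],[0.004,0.045,0,0,0,-3,1]]
  ]
}}

```text
clock: 18.8
position: [545.2, 188.3, 96.9]
ee_rot: [1.0, 0.026, -0.0, -0.0]
contact_force: [0.4, 0.5, -1.1]
gripper_width: 45.1
```

{"op": "carry_out", "data": {
  "increments": [
    [[0.004,0.05,0,0,0,-3,1],[0.003,0.05,0,0,0,-3,1],[0.002,0.03,0,0,0,0,1],[0,0,-0.02,0,0,0,1],[0,0,0,0,0,0,1]]
  ]
}}

```text
clock: 19.3
position: [552.0, 318.5, 72.5]
ee_rot: [1.0, -0.024, -0.003, 0.002]
contact_force: [0.3, -0.3, -2.2]
gripper_width: 45.4
```

{"op": "carry_out", "data": {
  "increments": [
    [[0,0,0,0,0,0,1]]
  ]
}}

```text
clock: 19.4
position: [553.9, 318.2, 75.2]
ee_rot: [1.0, -0.024, -0.001, 0.001]
contact_force: [0.1, 1.1, -0.4]
gripper_width: 44.9
```

Run:
```python
from h import *
look('w15','wrist')
```

```text
w15 cam [622.7 316.3 217.6] fwd [-0.274  0.011 -0.962] right [-0.048 -0.999  0.002] t 19.45 tcp [554.5 318.3  76.2] yawY -92.75 z [-7.e-04 -9.e-04 -1.e+00] w 45.1 F [ 0.4  0.2 -1.3]
```

View pics/w15.png

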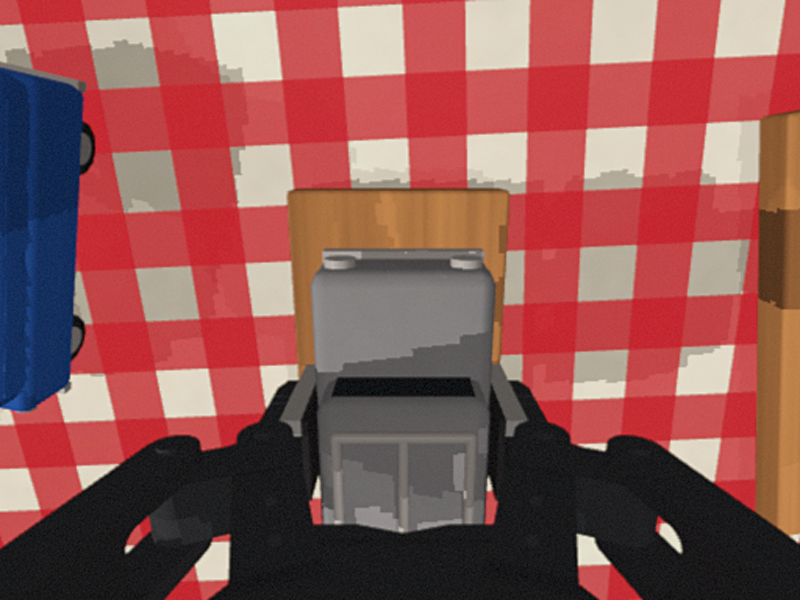

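The car is lined up over its plinth, about 4 px off centre. I'll shift +1.5 mm in y and lower.

{"op": "carry_out", "data": {
  "increments": [
    [[0,0.0015,-0.025,0,0,0,1],[0,0,-0.016,0,0,0,1],[0,0,-0.007,0,0,0,1],[0,0,0,0,0,0,1],[0,0,0,0,0,0,1]]
  ]
}}

```text
clock: 19.95
position: [555.4, 320.6, 29.5]
ee_rot: [1.0, -0.024, 0.001, -0.001]
contact_force: [0.3, 0.1, -0.2]
gripper_width: 44.9
```

{"op": "carry_out", "data": {
  "increments": [
    [[0,0,-0.002,0,0,0,1],[0,0,0,0,0,0,1],[0,0,0,0,0,0,1]]
  ]
}}

```text
clock: 20.25
position: [554.8, 320.8, 26.8]
ee_rot: [1.0, -0.024, 0.0, -0.0]
contact_force: [0.1, -0.2, -1.6]
gripper_width: 45.2
```

{"op": "carry_out", "data": {
  "increments": [
    [[0,0,-0.003,0,0,0,1],[0,0,0,0,0,0,1],[0,0,0,0,0,0,1]]
  ]
}}

```text
clock: 20.55
position: [554.5, 320.6, 23.1]
ee_rot: [1.0, -0.024, -0.0, 0.0]
contact_force: [-0.3, 0.5, -1.1]
gripper_width: 44.9
```

{"op": "carry_out", "data": {
  "increments": [
    [[0,0,-0.0015,0,0,0,1],[0,0,0,0,0,0,1],[0,0,0,0,0,0,1]]
  ]
}}

```text
clock: 20.85
position: [554.6, 320.6, 21.7]
ee_rot: [1.0, -0.024, -0.0, 0.0]
contact_force: [-0.2, 0.8, -1.1]
gripper_width: 44.8
```

{"op": "carry_out", "data": {
  "increments": [
    [[0,0,-0.001,0,0,0,1],[0,0,0,0,0,0,1]]
  ]
}}

```text
clock: 21.05
position: [554.6, 320.6, 21.6]
ee_rot: [1.0, -0.024, 0.0, 0.0]
contact_force: [-2.1, -1.4, 4.8]
gripper_width: 45.4
```

{"op": "carry_out", "data": {
  "increments": [
    [[0,0,-0.0005,0,0,0,1],[0,0,0,0,0,0,1]]
  ]
}}

```text
clock: 21.25
position: [554.6, 320.6, 21.6]
ee_rot: [1.0, -0.024, 0.0, 0.0]
contact_force: [-2.7, -0.8, 7.4]
gripper_width: 45.0
```

Contact. I'll release, rise and check the car.

{"op": "carry_out", "data": {
  "increments": [
    [[0,0,0,0,0,0,-1],[0,0,0,0,0,0,-1],[0,0,0,0,0,0,-1],[0,0,0.02,0,0,0,-1],[0,0,0.05,0,0,0,-1]]
  ]
}}

```text
clock: 21.75
position: [551.8, 318.3, 85.6]
ee_rot: [1.0, -0.024, -0.005, 0.004]
contact_force: [0.7, 0.2, 0.6]
gripper_width: 85.6
```

{"op": "carry_out", "data": {
  "increments": [
    [[0,0,0.05,0,0,0,-1],[-0.005,0,0.05,0,0,0,-1],[-0.01,-0.02,0.04,0,0,0,-1],[0,-0.02,0,0,0,0,-1],[0,0,0,0,0,0,-1]]
  ]
}}

```text
clock: 22.25
position: [539.6, 279.1, 231.6]
ee_rot: [1.0, -0.025, 0.001, -0.001]
contact_force: [0.0, 0.9, -1.0]
gripper_width: 85.2
```

Run:
```python
from h import *
look('w16','wrist')
```

```text
w16 cam [607.9 276.6 374.3] fwd [-0.27   0.016 -0.963] right [-0.049 -0.999 -0.003] t 22.3 tcp [539.4 279.7 230.1] yawY -92.8 z [-1.e-04  7.e-04 -1.e+00] w 85.7 F [0.8 0.1 0.1]
```

View pics/w16.png

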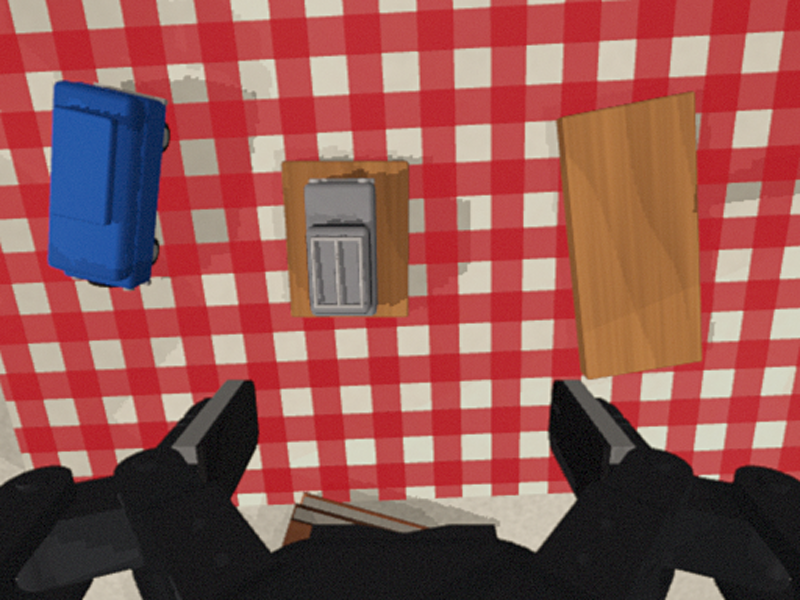

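The car stands at (340,247) on the car_plinth, with corners (283,161), (409,160), (409,317) and (292,316). The lorry_plinth is now empty.

Run:
```python
from h import *
sh("car_plinth","w16",[(283,161),(409,160),(409,317),(292,316)],18)
sh("lorry_plinth","w16",[(560,119),(694,92),(702,361),(587,378)],18)
sh("car nose","w16",[(340,180)],42)
sh("car rear","w16",[(342,314)],55)
```

```text
car_plinth [[614.0, 361.0], [610.0, 273.0], [495.0, 278.0], [500.0, 367.0]] len [ 88. 115.  89. 113.] mid [554.8 319.9  18. ] ang -3.1 -2.6
lorry_plinth [[632.0, 169.0], [644.0, 79.0], [448.0, 52.0], [438.0, 140.0]] len [ 90. 198.  89. 196.] mid [540.7 110.1  18. ] ang 8.3 8.1
car nose [[599.0, 319.0]] len [0.] mid [599.5 319.2  42. ] ang 0.0 0.0
car rear [[511.0, 324.0]] len [0.] mid [511.3 323.6  55. ] ang 0.0 0.0
```

{"op": "carry_out", "data": {
  "increments": [
    [[0,-0.05,0,0,0,-2,-1],[0,-0.05,0,0,0,-2,-1],[0,-0.05,0,0,0,-2,-1],[0,-0.05,0,0,0,-2,-1],[0,-0.05,0,0,0,0,-1]]
  ]
}}

```text
clock: 22.8
position: [539.2, 29.1, 228.3]
ee_rot: [0.996, -0.093, -0.001, 0.001]
contact_force: [1.0, -0.0, 0.0]
gripper_width: 85.4
```

{"op": "carry_out", "data": {
  "increments": [
    [[-0.005,-0.05,0,0,0,0,-1],[-0.005,-0.05,0,0,0,0,-1],[-0.005,-0.05,0,0,0,0,-1],[-0.005,-0.05,0,0,0,0,-1],[-0.005,-0.05,0,0,0,0,-1]]
  ]
}}

```text
clock: 23.3
position: [514.3, -219.7, 228.3]
ee_rot: [0.996, -0.093, -0.001, -0.0]
contact_force: [0.4, 0.2, -0.1]
gripper_width: 85.6
```

{"op": "carry_out", "data": {
  "increments": [
    [[0,-0.05,0,0,0,0,-1],[0,0,0,0,0,0,-1],[0,0,0,0,0,0,-1]]
  ]
}}

```text
clock: 23.6
position: [514.3, -269.1, 227.8]
ee_rot: [0.996, -0.095, -0.002, -0.0]
contact_force: [0.2, 0.4, 0.7]
gripper_width: 85.5
```

Run:
```python
from h import *
look('w17','wrist')
```

```text
w17 cam [ 582.2 -281.1  370.1] fwd [-0.27   0.053 -0.961] right [-0.189 -0.982 -0.001] t 23.65 tcp [ 514.5 -268.1  228.2] yawY -100.76 z [-0.0029  0.001  -1.    ] w 85.2 F [-0.1 -0.  -0.5]
```

View pics/w17.png

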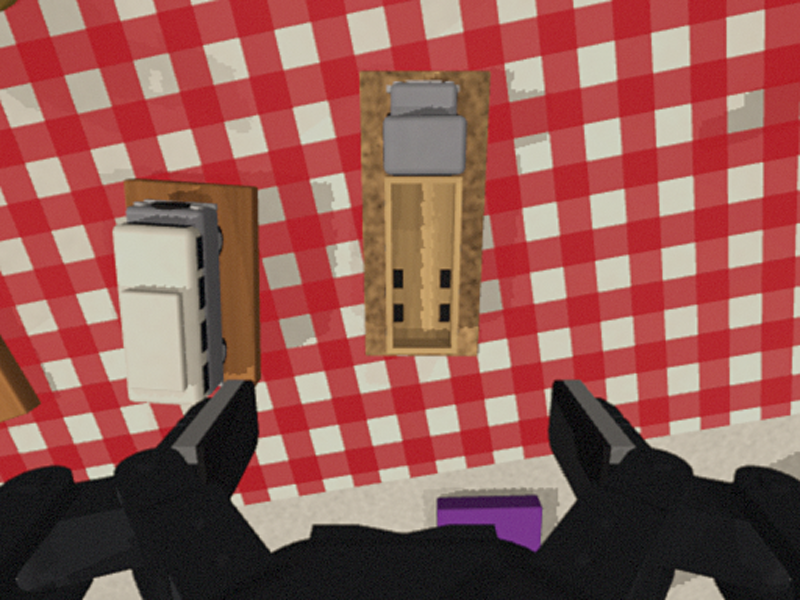

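Run:
```python
from h import *
sh("bed","w17",[(386,177),(461,178),(459,353),(388,354)],44)
sh("rear","w17",[(423.5,354)],44)
sh("nose","w17",[(424,82)],34)
```

```text
bed [[574.0, -268.0], [565.0, -316.0], [445.0, -295.0], [454.0, -245.0]] len [ 48. 121.  51. 122.] mid [ 509.5 -281.1   44. ] ang -10.7 -9.7
rear [[449.0, -270.0]] len [0.] mid [ 449.2 -270.3   44. ] ang 0.0 0.0
nose [[627.0, -303.0]] len [0.] mid [ 626.6 -303.    34. ] ang 0.0 0.0
```

Lorry centre is (538,-286.5). Moving over it and down.

{"op": "carry_out", "data": {
  "increments": [
    [[0.012,-0.009,-0.03,0,0,0,-1],[0.012,-0.009,-0.05,0,0,0,-1],[0,0,-0.05,0,0,0,-1],[0,0,0,0,0,0,-1],[0,0,0,0,0,0,-1]]
  ]
}}

```text
clock: 24.15
position: [538.8, -284.8, 102.3]
ee_rot: [0.996, -0.092, -0.001, 0.0]
contact_force: [0.4, -0.3, 0.5]
gripper_width: 85.3
```

{"op": "carry_out", "data": {
  "increments": [
    [[0,0,-0.04,0,0,0,-1],[0,0,-0.03,0,0,0,-1],[0,0,-0.012,0,0,0,-1],[0,0,0,0,0,0,-1],[0,0,0,0,0,0,-1]]
  ]
}}

```text
clock: 24.65
position: [540.3, -286.2, 22.8]
ee_rot: [0.996, -0.093, 0.002, 0.001]
contact_force: [0.1, 0.3, -0.4]
gripper_width: 85.4
```

{"op": "carry_out", "data": {
  "increments": [
    [[0,0,0,0,0,0,-1]]
  ]
}}

```text
clock: 24.75
position: [540.1, -286.2, 22.8]
ee_rot: [0.996, -0.093, 0.002, 0.001]
contact_force: [-0.5, -0.0, 0.0]
gripper_width: 85.3
```

{"op": "carry_out", "data": {
  "increments": [
    [[0,0,-0.008,0,0,0,-1],[0,0,-0.003,0,0,0,-1],[0,0,0,0,0,0,-1]]
  ]
}}

```text
clock: 25.05
position: [537.7, -285.7, 8.6]
ee_rot: [0.996, -0.093, -0.001, -0.0]
contact_force: [0.7, 0.8, 0.4]
gripper_width: 85.7
```

{"op": "carry_out", "data": {
  "increments": [
    [[0,0,0,0,0,0,1],[0,0,0,0,0,0,1],[0,0,0,0,0,0,1],[0,0,0,0,0,0,1],[0,0,0,0,0,0,1]]
  ]
}}

```text
clock: 25.55
position: [538.7, -286.0, 9.6]
ee_rot: [0.996, -0.093, 0.0, 0.0]
contact_force: [0.5, -0.9, 2.2]
gripper_width: 49.3
```

Gripped. I'm lifting to about 160 to clear the van, then carrying it to the lorry_plinth.

{"op": "carry_out", "data": {
  "increments": [
    [[0,0,0.02,0,0,0,1],[0,0,0.04,0,0,0,1],[0,0,0.05,0,0,0,1],[0,0,0.04,0,0,0,1],[0,0.03,0,0,0,2,1]]
  ]
}}

```text
clock: 26.05
position: [541.7, -258.7, 165.2]
ee_rot: [0.997, -0.077, 0.006, 0.002]
contact_force: [-0.3, 1.5, -4.5]
gripper_width: 49.1
```

{"op": "carry_out", "data": {
  "increments": [
    [[0,0.045,0,0,0,3,1],[0,0.05,0,0,0,3,1],[0,0.05,0,0,0,3,1],[0,0.05,0,0,0,3,1],[0,0.05,0,0,0,3,1]]
  ]
}}

```text
clock: 26.55
position: [536.6, -8.9, 157.8]
ee_rot: [0.998, 0.055, -0.002, -0.0]
contact_force: [1.4, 0.7, -4.1]
gripper_width: 49.3
```

{"op": "carry_out", "data": {
  "increments": [
    [[0,0.05,0,0,0,1.5,1],[0,0.04,0,0,0,0,1],[0,0.015,-0.02,0,0,0,1],[0,0,-0.04,0,0,0,1],[0,0,0,0,0,0,1]]
  ]
}}

```text
clock: 27.05
position: [532.5, 93.0, 93.1]
ee_rot: [0.998, 0.067, -0.008, 0.002]
contact_force: [-1.7, -0.2, -4.9]
gripper_width: 49.1
```

{"op": "carry_out", "data": {
  "increments": [
    [[0,0,0,0,0,0,1],[0,0,0,0,0,0,1]]
  ]
}}

```text
clock: 27.25
position: [539.3, 94.0, 100.5]
ee_rot: [0.998, 0.068, 0.001, -0.0]
contact_force: [-0.3, -0.2, -3.7]
gripper_width: 48.9
```

Run:
```python
from h import *
look('w18','wrist');look('s18','side')
```

```text
w18 cam [607.  104.5 243.3] fwd [-0.267 -0.036 -0.963] right [ 0.135 -0.991 -0.   ] t 27.3 tcp [539.5  94.1 100.9] yawY -82.24 z [ 0.003   0.0011 -1.    ] w 49.2 F [-0.1  0.7 -3.7]
s18 cam [ 145.3 -692.3  623. ] fwd [ 0.333  0.768 -0.546] right [ 0.92  -0.392  0.01 ] t 27.35 tcp [539.4  94.1 100.9] yawY -82.25 z [ 0.0031  0.0013 -1.    ] w 49.0 F [ 0.1 -0.2 -4.4]
```

View pics/w18.png

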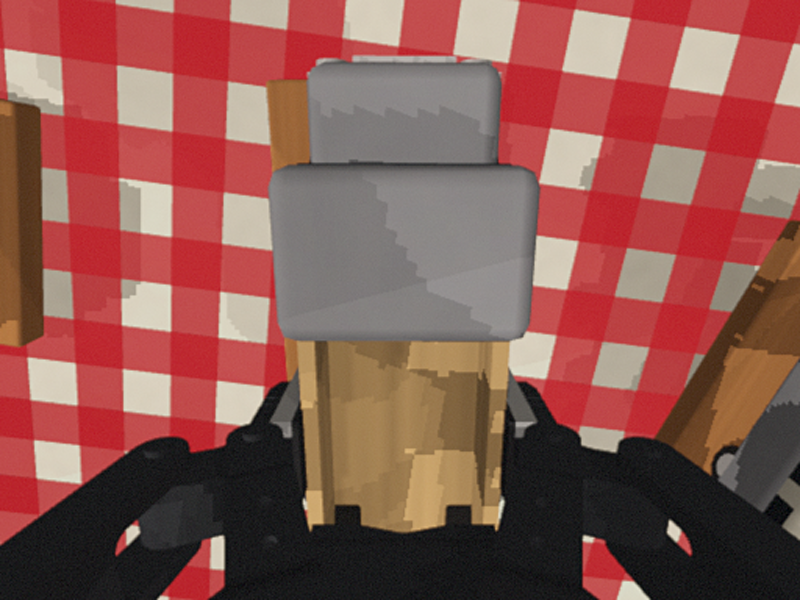

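View pics/s18.png

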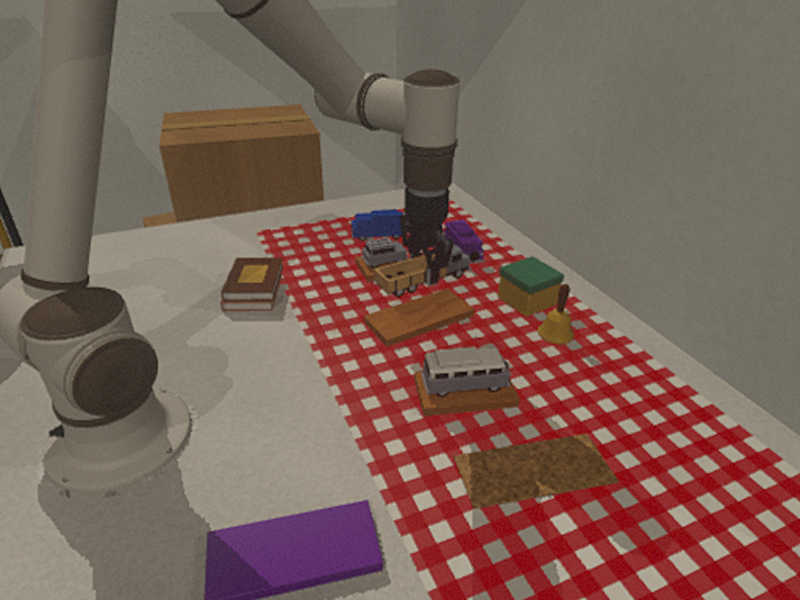

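{"op": "carry_out", "data": {
  "increments": [
    [[0.001,0.008,-0.02,0,0,0.4,1],[0,0.0075,-0.02,0,0,0,1],[0,0,-0.015,0,0,0,1],[0,0,0,0,0,0,1],[0,0,0,0,0,0,1]]
  ]
}}

```text
clock: 27.85
position: [540.1, 109.7, 45.3]
ee_rot: [0.997, 0.071, 0.001, -0.0]
contact_force: [0.5, 0.1, -3.4]
gripper_width: 49.3
```

{"op": "carry_out", "data": {
  "increments": [
    [[0,0,0,0,0,0,1]]
  ]
}}

```text
clock: 27.95
position: [540.4, 109.9, 45.7]
ee_rot: [0.997, 0.071, 0.002, -0.001]
contact_force: [-0.3, 0.2, -4.1]
gripper_width: 48.5
```

Run:
```python
from h import *
look('w19','wrist');look('s19','side')
```

```text
w19 cam [607.9 120.8 188.5] fwd [-0.266 -0.037 -0.963] right [ 0.142 -0.99  -0.001] t 28.0 tcp [540.3 109.9  45.7] yawY -81.83 z [ 0.0028  0.0012 -1.    ] w 49.7 F [-0.   1.  -4.2]
s19 cam [ 145.3 -692.3  623. ] fwd [ 0.333  0.768 -0.546] right [ 0.92  -0.392  0.01 ] t 28.05 tcp [540.1 109.9  45.5] yawY -81.82 z [ 0.0024  0.0011 -1.    ] w 49.1 F [ 0.4 -0.4 -4.8]
```

View pics/w19.png

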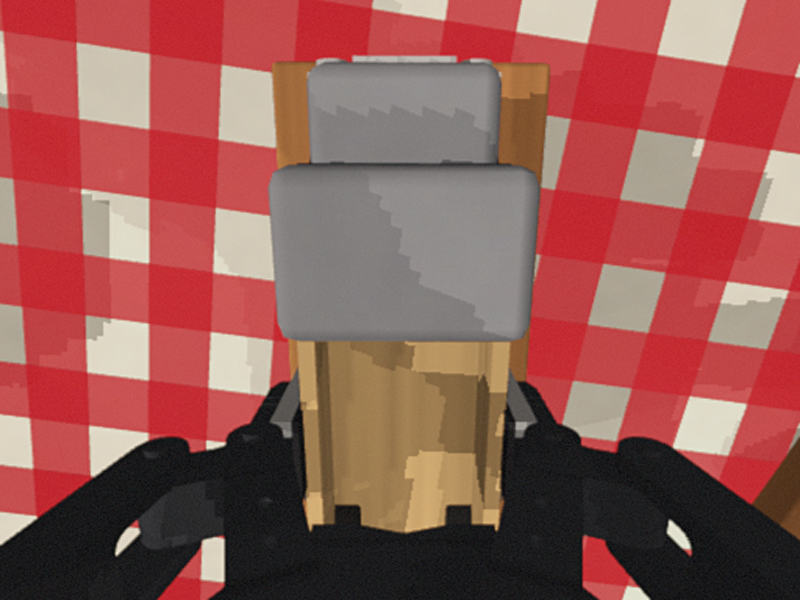

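Symmetric to about 2 mm. I'll shift -1.5 mm in y and lower.

{"op": "carry_out", "data": {
  "increments": [
    [[0,-0.0015,-0.009,0,0,0,1],[0,0,-0.006,0,0,0,1],[0,0,0,0,0,0,1],[0,0,0,0,0,0,1],[0,0,0,0,0,0,1]]
  ]
}}

```text
clock: 28.55
position: [539.4, 108.3, 29.2]
ee_rot: [0.997, 0.071, 0.0, 0.0]
contact_force: [0.2, -0.1, -3.2]
gripper_width: 49.7
```

{"op": "carry_out", "data": {
  "increments": [
    [[0,0,-0.003,0,0,0,1],[0,0,0,0,0,0,1],[0,0,0,0,0,0,1]]
  ]
}}

```text
clock: 28.85
position: [539.2, 108.2, 26.1]
ee_rot: [0.997, 0.071, -0.0, 0.0]
contact_force: [0.5, -0.1, -4.2]
gripper_width: 49.4
```

{"op": "carry_out", "data": {
  "increments": [
    [[0,0,-0.002,0,0,0,1],[0,0,0,0,0,0,1],[0,0,0,0,0,0,1]]
  ]
}}

```text
clock: 29.15
position: [539.2, 108.2, 24.1]
ee_rot: [0.997, 0.071, -0.0, 0.0]
contact_force: [-0.0, -0.2, -3.8]
gripper_width: 49.7
```

{"op": "carry_out", "data": {
  "increments": [
    [[0,0,-0.001,0,0,0,1],[0,0,0,0,0,0,1]]
  ]
}}

```text
clock: 29.35
position: [539.5, 108.3, 23.6]
ee_rot: [0.997, 0.071, 0.0, -0.0]
contact_force: [0.1, -1.1, -0.0]
gripper_width: 49.2
```

{"op": "carry_out", "data": {
  "increments": [
    [[0,0,-0.0005,0,0,0,1],[0,0,0,0,0,0,1]]
  ]
}}

```text
clock: 29.55
position: [539.4, 108.3, 23.5]
ee_rot: [0.997, 0.072, 0.0, -0.0]
contact_force: [-3.0, -0.5, 5.1]
gripper_width: 49.1
```

{"op": "carry_out", "data": {
  "increments": [
    [[0,0,0,0,0,0,-1],[0,0,0,0,0,0,-1],[0,0,0,0,0,0,-1],[0,0,0.02,0,0,0,-1],[0,0,0.05,0,0,0,-1]]
  ]
}}

```text
clock: 30.05
position: [536.4, 106.9, 89.2]
ee_rot: [0.997, 0.071, -0.005, 0.002]
contact_force: [0.6, 0.7, -0.3]
gripper_width: 85.4
```

{"op": "carry_out", "data": {
  "increments": [
    [[0,0,0.05,0,0,0,-1],[0,0,0.05,0,0,0,-1],[-0.02,0,0.05,0,0,0,-1],[0,0,0,0,0,0,-1],[0,0,0,0,0,0,-1]]
  ]
}}

```text
clock: 30.55
position: [520.8, 108.5, 240.4]
ee_rot: [0.997, 0.071, 0.002, -0.001]
contact_force: [0.0, 1.0, -0.3]
gripper_width: 86.0
```

Run:
```python
from h import *
look('w20','wrist');look('s20','side')
```

```text
w20 cam [588.3 119.2 383.2] fwd [-0.266 -0.036 -0.963] right [ 0.142 -0.99  -0.002] t 30.6 tcp [520.2 108.2 238.7] yawY -81.82 z [-4.e-04  5.e-04 -1.e+00] w 85.4 F [-0.4  0.2 -1.2]
s20 cam [ 145.3 -692.3  623. ] fwd [ 0.333  0.768 -0.546] right [ 0.92  -0.392  0.01 ] t 30.65 tcp [520.  108.  237.7] yawY -81.83 z [-2.3e-03 -7.0e-04 -1.0e+00] w 85.3 F [-0.7 -0.2  0.4]
```

View pics/w20.png

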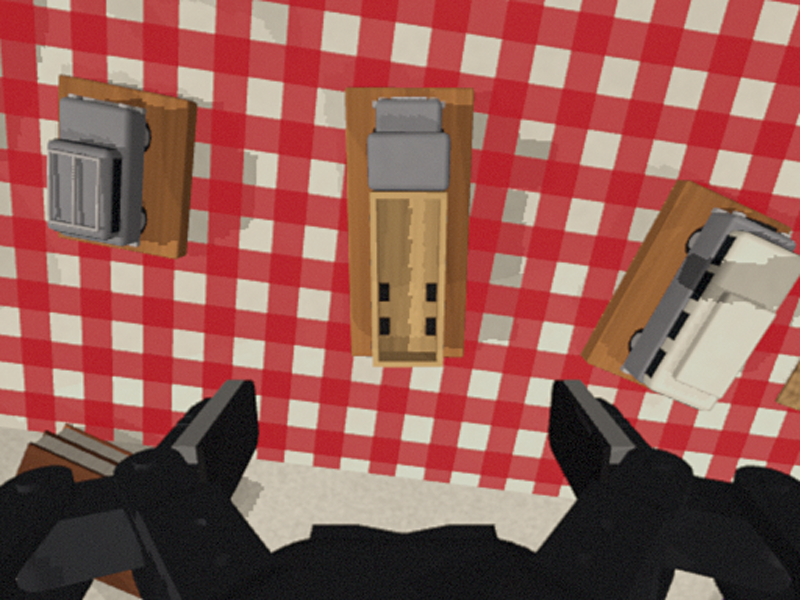

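View pics/s20.png

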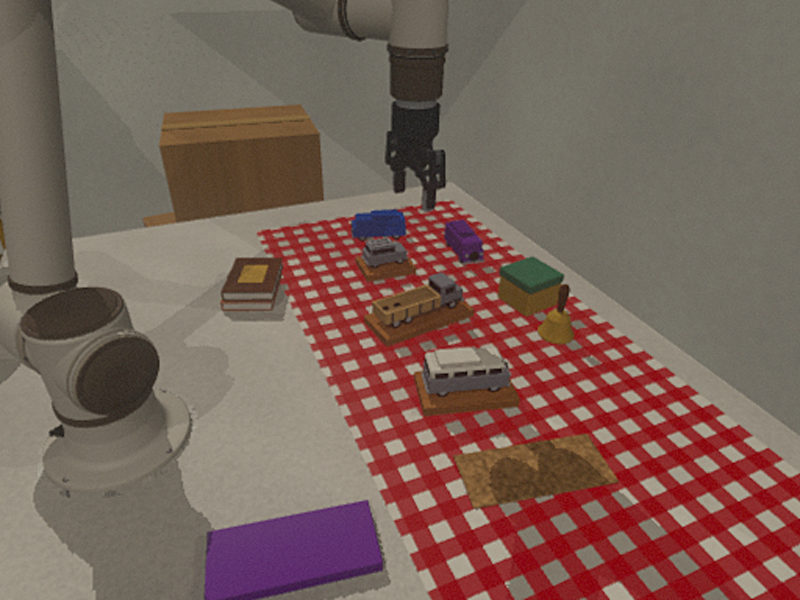

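Lorry (409,232) on its plinth, van and car on theirs, bystanders unchanged. Next, a measurement of the lorry and the van.

Run:
```python
from h import *
sh("lorry_plinth","w20",[(347,88),(474,90),(462,357),(352,355)],18)
sh("bed","w20",[(370,191),(446,193),(442,366),(374,366)],58)
sh("rear","w20",[(408,366)],58)
sh("nose","w20",[(409,98)],48)
sh("van_plinth","w17",[(126,179),(257,187),(256,382),(128,376)],18)
sh("van roof","w17",[(114,225),(196,222),(200,403),(130,401)],72)
sh("van nose","w17",[(172,202)],45)
sh("van rear","w17",[(166,402)],70)
```

```text
lorry_plinth [[633.0, 165.0], [644.0, 78.0], [448.0, 52.0], [437.0, 139.0]] len [ 88. 198.  88. 197.] mid [540.7 108.7  18. ] ang 7.6 7.6
bed [[569.0, 138.0], [574.0, 90.0], [455.0, 72.0], [448.0, 120.0]] len [ 49. 121.  49. 122.] mid [511.5 105.2  58. ] ang 8.5 8.2
rear [[451.0, 96.0]] len [0.] mid [451.3  96.4  58. ] ang 0.0 0.0
nose [[629.0, 122.0]] len [0.] mid [629.  121.7  48. ] ang 0.0 0.0
van_plinth [[607.0, -89.0], [584.0, -177.0], [440.0, -136.0], [464.0, -39.0]] len [ 91. 150. 100. 151.] mid [ 523.6 -110.5   18. ] ang -19.1 -15.9
van roof [[578.0, -102.0], [571.0, -151.0], [454.0, -117.0], [464.0, -72.0]] len [ 50. 122.  47. 118.] mid [ 516.9 -110.6   72. ] ang -14.9 -16.2
van nose [[585.0, -128.0]] len [0.] mid [ 585.1 -128.1   45. ] ang 0.0 0.0
van rear [[458.0, -94.0]] len [0.] mid [458.3 -93.9  70. ] ang 0.0 0.0
```

```bash
python3 -c "
from bench import job_done
print(job_done())"
```

```text
the job is handed in; nothing more can be done
None
```

All three models now stand on their own plinths, and the job is handed in at about 31 s of the 112 s allowed. I parked the lorry on the mat's centre and let go. Then I moved the van to the middle plinth, the car to the shortest and the lorry from the mat to the longest. Each model was lowered until the wrist force showed contact before I released it.

| Model | Measured centre (mm) | Plinth centre (mm) | Distance off (mm) | Yaw difference |
|---|---|---|---|---|
| Car | (555.4, 321.4) | (554.8, 319.9) | about 2 | under 1° |
| Van | (521.7, -111) | (521.3, -111) | about 1 | about 1° |
| Lorry | (540.1, 109) | (540.7, 108.7) | about 1 | about 1° |

- **Final view:** the last side picture shows all three upright and the bell, tin and books where they were. The gripper was open and clear at z about 238 mm.
- **A check that disagreed:** in one late picture the van plinth's corners gave edge angles of -16° and -19°, against about -15° before. One gripper finger covered that corner, so I kept the earlier, unobstructed measurement.
- **Regrip:** I gripped the lorry a second time before lifting it, because the first grip sat about 8 mm too high.

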